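Pack the photographed cheeses, then show the ball cheese to the rind camera

TASK

The two cheeses on the camera's plate have had their pictures taken: pack the drum and the brick upright on the floor of the tasting box, snugly in a row with the jar that is already in it. Then take the steel dish with the ball cheese by its bow handle, lift it straight up off its board, carry it level to the camera and turn it a quarter turn, so that the bow stands square across the camera's view; never let the ball roll up the side of the dish. Finish while holding it there, still and level, with the ball resting in the middle of the dish, over the middle of the camera's plate and at the height of the lens; leave everything else where it is.

Things in the scene. Friction and masses are not known exactly. Their poses are not given: they have to be found in the camera images.
- stand: rind camera stand, fixed: steel plate 200 x 200 x 10 mm, with a rail at its +x edge to a column with a black camera (top 207 mm above the table). Origin on the table under the plate's middle, z up. The camera, at +x, looks level along the stand's -x over the plate: lens axis 165 mm above the table; its white ring light (84 mm across) ends 130 mm from the plate's middle. Camera end outermost (-y)
- shot (a point): the point 165 mm straight above the origin of the camera stand, over the middle of the plate on the axis of the lens: the centre of the ball cheese belongs here at the end
- box: tasting box, open plywood box 198 x 86 x 36 mm outside, 182 (x) x 70 (y) mm inside, walls 8 mm thick, floor 6 mm thick, mass about 0.8 kg, loose on the table. Origin under the middle of the box; x along its length, z up. It holds a single row of three
- jar: amber glass jar with a steel lid, 58 mm across and 58 mm high, standing in the box at its +x end, 55 to 60 mm from the middle; origin at the centre of its underside
- truckle: drum cheese: upright cylinder 60 mm in diameter, 72 mm high, about 0.2 kg, standing on the camera's plate; origin at the centre of its underside, z up
- block: brick cheese: upright block 46 (x) x 60 (y) x 72 (z) mm, about 0.2 kg, standing on the camera's plate; origin at the centre of its underside. It fits the box with its x along the box's x (its 60 mm across the box), either way round
- board: wooden ripening board 440 (x) x 180 (y) x 28 mm, fixed, on the robot's left; origin under its middle. The dish and a small wheel of cheese stand on it
- dish: round steel dish 150 mm across, 29 mm high, about 0.28 kg, with a rigid wire bow over it, legs at the rim at dish +y and -y; the top of the bow is a wooden grip bar 66 (y) x 18 (x) x 20 (z) mm, its centre 122 mm above the dish's underside, over its middle. Origin: centre of the underside, z up. At first dish y is within 0.5 rad of the stand's x (either way); at the end square to it
- grip (a point): centre of the wooden grip bar of the dish; fingers close on it along the dish's x (18 mm)
- dish_in (a point): middle of the dish's inner floor, 8 mm above its underside. From here the floor rises at 7 degrees out to 40 mm, at 16 degrees out to 62 mm, then steeply to the rim
- ball_center (a point): centre of the ball cheese: 50 mm in diameter, about 70 g, loose in the dish; at rest in the middle its centre is 33 mm above the dish's underside, so 89 mm below the centre of the grip bar
- wheel: bystander: small wheel of cheese 100 mm across, 44 mm high, on the far end of the board; origin under its middle
- pyramid: bystander: small flat-topped pyramid cheese, foot 75 mm square, 58 mm high, beyond the camera's plate; origin under its middle
- brush: bystander: rind brush 200 mm long, lying beyond the box; origin under its middle
- trier: bystander: cheese iron with a wooden cross handle, 165 mm long, lying beyond the board on the left; origin under its middle
- bowl: bystander: white bowl 90 mm across, 45 mm high, on the left beside the board; origin under its middle
- hygrometer: bystander: white hygrometer 75 x 22 x 62 mm, beyond the camera stand; origin under its middle
- piece: bystander: cut piece of cheese 60 x 75 x 40 mm, on the right, near the robot; origin under its middle
Mind the look-alikes: they are no part of the job. What is shaped like the block but black or blue is not meant.

How it is judged (in metres and radians):
On the way, in this order (a step that is already met when the one before it is completed fails the run):
1. the drum and the brick stand upright on the floor of the tasting box in line with the jar, let go (z of truckle in the frame of box between 0 and 0.012 m and x of truckle in the frame of box between -0.075 and 0.075 m and y of truckle in the frame of box between -0.012 and 0.012 m and angle between each of truckle, block, jar's own z axis and vertical below 0.12 rad and linear speed of each of truckle, block, jar below 0.03 m/s and z of block in the frame of box between 0 and 0.012 m and x of block in the frame of box between -0.075 and 0.075 m and y of block in the frame of box between -0.012 and 0.012 m and z of jar in the frame of box between 0 and 0.012 m and x of jar in the frame of box between -0.075 and 0.075 m and y of jar in the frame of box between -0.012 and 0.012 m and contact force between the fingers and truckle below 0.1 N and contact force between the fingers and block below 0.1 N and contact force between the fingers and jar below 0.1 N), for 0.2 s.
2. the dish is lifted straight up, 20 mm or more clear of its board, held level with the ball in it and not yet turned (bow within 0.9 rad of the camera's line of sight) (z of dish in the frame of board above 0.048 m and angle between dish's own z axis and vertical below 0.17 rad and distance between ball_center and dish_in below 0.035 m and angle between the y axis of dish and the x axis of stand, either way round below 0.9 rad and contact force between the fingers and dish above 1 N), for 0.05 s.
At the end, for the whole second after the job is handed in: Held by the fingers only and still: dish level within 5 deg, bow square to the lens axis within 10 deg, dish middle within 30 mm of the plate's, ball within 20 mm of lens height and 15 mm of the dish's middle. Drum, brick, jar upright on the box floor, within 12 mm of its centre line, untouched (all of step 1 and contact force between the fingers and dish above 1 N and contact force between dish and stand below 0.1 N and contact force between dish and board below 0.1 N and contact force between dish and box below 0.1 N and contact force between dish and wheel below 0.1 N and angle between dish's own z axis and vertical below 0.09 rad and horizontal distance between ball_center and dish_in below 0.015 m and distance between ball_center and dish_in below 0.035 m and angle between the y axis of dish and the x axis of stand, either way round above 1.4008 rad and horizontal distance between dish and shot below 0.03 m and z of ball_center in the frame of shot between -0.02 and 0.02 m and linear speed of dish below 0.02 m/s and angular speed of dish below 0.15 rad/s and distance between ball_center and shot below 0.05 m); the arm keeps its last pose, push and grip.
It fails at once if the dish is tipped more than 15 degrees (angle between dish's own z axis and vertical above 0.26 rad).
It fails at once if the ball rolls up the side of the dish (more than 35 mm from its middle) or out of it (distance between ball_center and dish_in above 0.045 m).
It fails at once if a bystander is moved by more than 40 mm (distance of any of wheel, pyramid, brush, trier, bowl, hygrometer, piece from where it was at the start of the episode above 0.04 m).
It fails at once if the tasting box is shoved by more than 40 mm (distance of box from where it was at the start of the episode above 0.04 m).
It also fails if it takes over 72 s, if anything falls off the work surface, if the arm or the gripper's body presses on something with over 40 N, if the wrist force passes 120 N, or if a joint passes its speed limit or range.

ROBOT

A 6-joint arm with a two-finger parallel gripper is mounted at the origin on the work surface. World frame = base frame: x ahead of the robot, y to its left, z up, the work surface at z = 0. Lengths are in m, angles in degrees, forces in N, time in s.
With the tool pointing down it reaches from about 0.375 to 0.975 m from the base axis. Payload 3.8 kg.
Tool frame: the origin (TCP) lies between the finger pads; the fingertips stand 17 mm ahead of it and the grasp point (between the pads) lies 2 mm behind it (finger_overhang is the z of the fingertips in the tool frame, in m); z points along the fingers, y is the line along which they close (so a half turn about z gives the same grasp; the last joint's range is limited). The gripper opens to 85 mm and grips with 20 to 120 N. Pads are 22 mm wide; open, the fingers measure 114 mm over their backs; the gripper's body (76 mm by 85 mm) begins 54 mm behind the grasp point. The pads swing forward as they close: fully open they stand 13 mm farther back than shut.
Start: joints at [-75.739, 15.12, 91.902, -0, 72.978, -2.114], TCP at [0.19, -0.648, 0.248] pointing down, gripper open.
Joint ranges: [-150.88, 150.88], [-54.13, 125.18], [17.81, 147.31], [-75.09, 255.09], [0, 152.58], [-146.25, 146.25]. Speed limits (degrees/s): [147.25, 147.25, 180, 180, 180, 180].

INTERFACE

Orientations are given as [roll, pitch, yaw] about the fixed x, y, z axes, in that order (R = Rz(yaw) Ry(pitch) Rx(roll)).
In Python, from workcell import get_state, read_camera, camera_params, hand_in, look_for, tip_of, finger_overhang gives the robot as it stands.
- The arm moves only by the tool step_arm, never from a script. Its argument "rows" is a list of rows, each an object of numbers: "dx", "dy", "dz": the shift along the tool's x, y, z in units of 25 mm (1.0 is 25 mm); "wx", "wy", "wz": the turn, a rotation vector about the tool's x, y, z in units of 8 degrees (1.0 is 8 degrees); "gripper": the closure, from 0 (fully open) to 1 (shut). In form: [{"dx": .., "dy": .., "dz": .., "wx": .., "wy": .., "wz": .., "gripper": ..}, ...]. A call has 1 to 5 rows; each row is the pose to reach, as a shift and turn from the pose commanded when the call began, along the tool's axes at that moment; what a row does not reach only later rows make up. A row lasts 1/10 s, in which the tool goes at most 50 mm and 8.59 degrees, less where a joint would pass 70% of its speed; a pose out of reach is approached as far as the arm can. A call with a gripper value outside its range is refused whole. The fingers move at their own pace and stop on an object; the grip force is fixed at half the most. Time passes only in rows, so rows that repeat a pose let the fingers close. It gives the time, the measured TCP pose, the force, the opening and the grip force at its end, in the units of the state.
- get_state(): the state, without advancing time (a new reading comes with each control period).
- read_camera(name): name is "side" or "top" or "wrist"; returns the picture (384x512x3 uint8, red, green, blue); there is no depth.
- camera_params(name): a dict with "camera_matrix" (3x3 intrinsics, pixels), "rvec" (rotation vector, rad) and "tvec" (3), from world to camera coordinates, as OpenCV has them. Camera axes: x right, y down, z forward; pixel columns grow to the right and rows downward; lengths in m; the calibration is good to about 2 mm. A picture is of the moment at which its call begins: read the wrist's pose just before it. camera_params takes no time and is no camera call; for the wrist camera it gives the pose at the moment of the call.
- hand_in(): hands the job in; it is judged then, once.
Trained networks look in the newest picture that a camera, given by its name, has taken for a name from the list of things; names that differ only in an ending like _2 or _b are one class to them, and where a whole thing is asked for, a point or a joint stands for the part that bears it (a point fixed in the world has none). Each returns a list of dicts, best first, with "conf" (0 to 1); they miss things now and then, are a little off and sometimes report something else, mostly with a low value. They report only what shows in the picture. A call takes as long as a camera call. They do not tell look-alikes from the thing itself.
- look_for(camera, thing): "box" ([left, top, right, bottom] in pixels, round what is visible of it).
- tip_of(camera, thing): "point" ([column, row] in pixels: a listed point, or the origin of a listed thing).
The state is a dict: "t": time; "joint_positions": joint angles; "joint_velocities": joint speeds; "joint_efforts": joint torques, N m; "ee_pos": TCP position; "tcp_rot": TCP orientation; "force": force on the tool from outside, world axes, zero at the start; "torque": the same for the moment, N m; "gripper_width": opening from 0.0 (shut) to 1.0 (fully open); "grip_force": force on a finger pad.
Only numpy, scipy, OpenCV 4.12 (cv2) and the standard library are available. Lean on these libraries where they do the work, as an engineer would, in place of code of your own. Each camera call takes 0.05 s, during which the arm holds its last target. There are 200 camera calls.

## Working session

There is one attempt and no reset: what is moved stays moved. The work goes in short steps, Python scripts to look and compute and a tool call to move; the robot and the scene stay as the last step left them, time stands still between calls to the robot, and variables do not carry over. Pictures are saved under pics/ and viewed, at most 10 in all, crops included, and the job is handed in when it is done.

Besides the shell and the picture viewer there is one more tool, called after ">>>" as a command line: name --argument value ..., lists and objects as JSON in quotes. step_arm: Moves the arm, as the interface text tells. Its arguments: {"type":"object","properties":{"rows":{"type":"array","items":{"type":"object","properties":{"dx":{"type":"number"},"dy":{"type":"number"},"dz":{"type":"number"},"wx":{"type":"number"},"wy":{"type":"number"},"wz":{"type":"number"},"gripper":{"type":"number"}}}}},"required":["rows"]}

```bash
mkdir -p pics; ls; cat > h.py <<'E'
import numpy as np, cv2
from workcell import *
from scipy.spatial.transform import Rotation as R
def cam(n):
    p=camera_params(n); return np.array(p["camera_matrix"],float),np.array(p["rvec"],float),np.array(p["tvec"],float)
def ray(n,px,P=None):
    K,r,t=P or cam(n); M=cv2.Rodrigues(r)[0]
    d=M.T@np.linalg.inv(K)@np.array([px[0],px[1],1.]); return -M.T@t.ravel(),d
def onz(n,px,z,P=None):
    c,d=ray(n,px,P); return c+d*(z-c[2])/d[2]
def proj(n,X):
    K,r,t=cam(n); return cv2.projectPoints(np.array(X,float).reshape(-1,1,3),r,t,K,None)[0].reshape(-1,2)
def save(n,f):
    im=read_camera(n); cv2.imwrite('pics/'+f,cv2.cvtColor(im,cv2.COLOR_RGB2BGR)); return im
E
python3 - <<'E'
from h import *
a=save('top','t0.png');b=save('side','s0.png')
cv2.imwrite('pics/a0.png',cv2.cvtColor(np.hstack([a,b])[:, :],cv2.COLOR_RGB2BGR)) 
print(get_state())
for c in('top','side'):
  print(c,*ray(c,(256,192)))
  for n in 'stand box jar truckle block dish grip dish_in ball_center wheel pyramid board'.split():
    print(c,n,[(np.round(o['point']).tolist(),round(o['conf'],2)) for o in tip_of(c,n)[:3]],[(np.round(o['box']).tolist(),round(o['conf'],2)) for o in look_for(c,n)[:3]] if n in('truckle','block','jar','dish','box','stand') else '')
E
```

```text
pics
{'t': 0.1, 'joint_positions': array([-7.57401523e+01,  1.51661613e+01,  9.19736048e+01,  2.54545284e-04,
        7.29782899e+01, -2.11294267e+00]), 'joint_velocities': array([-0.00019045, -0.02202341, -0.17185128,  0.01870346,  0.09478647,
        0.03124459]), 'joint_efforts': array([ 1.56159495e-04, -5.16707253e+01, -3.68589950e+01,  3.13253999e-06,
        6.32923577e-03, -2.43610384e-05]), 'ee_pos': array([ 0.19013143, -0.64701156,  0.24706933]), 'tcp_rot': array([-1.79882033e+02, -4.59572795e-03,  1.63727109e+01]), 'force': array([-0.0393528 , -0.9226373 ,  0.51034798]), 'torque': array([ 0.04890182, -0.04112932, -0.03484146]), 'grip_force': 0.0, 'gripper_width': 1.0013554358213448}
top [0.31625807 0.01730838 1.39111576] [ 0.175246    0.02600683 -0.98420262]
top stand [([345.0, 224.0], 0.56), ([266.0, 144.0], 0.37)] [([314.0, 195.0, 457.0, 253.0], 0.66)]
top box [([262.0, 201.0], 0.86), ([264.0, 185.0], 0.3)] [([244.0, 169.0, 278.0, 230.0], 0.75)]
top jar [([261.0, 184.0], 0.65)] [([254.0, 172.0, 270.0, 192.0], 0.6)]
top truckle [([348.0, 239.0], 0.71)] [([339.0, 227.0, 360
[... 1027 characters left out ...]
.0], 0.6)]
side truckle [([286.0, 179.0], 0.57)] [([276.0, 163.0, 296.0, 189.0], 0.73)]
side block [([316.0, 186.0], 0.86), ([297.0, 209.0], 0.81), ([261.0, 182.0], 0.57)] [([309.0, 167.0, 327.0, 189.0], 0.81), ([256.0, 164.0, 268.0, 185.0], 0.63), ([290.0, 189.0, 309.0, 212.0], 0.61)]
side dish [([248.0, 254.0], 0.65), ([283.0, 181.0], 0.64), ([315.0, 162.0], 0.38)] [([219.0, 215.0, 266.0, 264.0], 0.71), ([225.0, 149.0, 230.0, 174.0], 0.21)]
side grip [([242.0, 222.0], 0.81)] 
side dish_in [([245.0, 248.0], 0.59)] 
side ball_center [([244.0, 244.0], 0.63)] 
side wheel [([190.0, 250.0], 0.68)] 
side pyramid [([202.0, 190.0], 0.85)] 
side board [([241.0, 264.0], 0.85), ([263.0, 180.0], 0.75)]
```

```bash
python3 - <<'E'
import cv2,numpy as np
a=cv2.imread('pics/t0.png')[130:300,160:480];b=cv2.imread('pics/s0.png')[100:280,170:350]
cv2.imwrite('pics/v1.png',cv2.resize(a,None,fx=2.5,fy=2.5,interpolation=cv2.INTER_CUBIC))
cv2.imwrite('pics/v2.png',cv2.resize(b,None,fx=3.2,fy=3.2,interpolation=cv2.INTER_CUBIC))
E
```

```text
(no output)
```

View pics/v1.png

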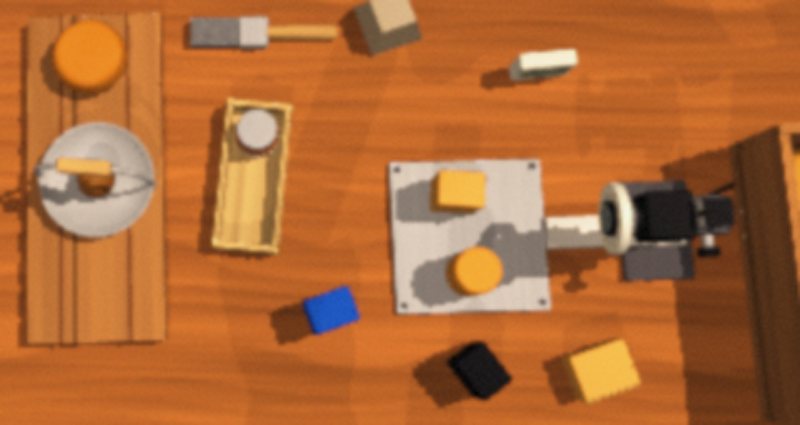

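View pics/v2.png

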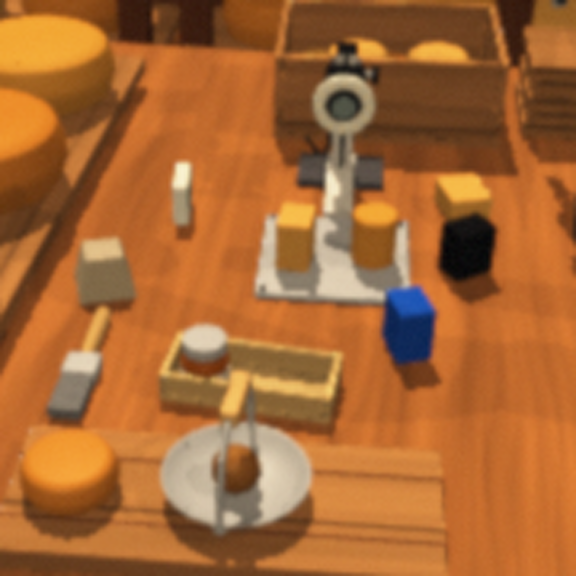

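The top view (up = world +x, right = −y) shows dish and wheel on the board at the left. The box with the jar at its far end is at crop (255,175). The plate is centred at crop ~(469,235), with the brick at (460,188) and the drum at (478,270). The blue, black and far-right yellow ones are look-alikes or bystanders. The side view agrees.

```bash
python3 - <<'E'
from h import *
def px(x,y): return (160+x/2.5,130+y/2.5)
for n,p,z in [('platecorners',(397,169),.01),('',(532,165),.01),('',(543,302),.01),('',(404,305),.01),('bricktop',(460,188),.082),('drumtop',(478,270),.082),
 ('boxc',(229,101),.036),('',(291,106),.036),('',(276,250),.036),('',(214,247),.036),('jartop',(257,131),.064),('bowL',(38,172),.06),('bowR',(152,185),.06),('gripbar',(84,167),.16),('',(57,165),.16),('',(111,169),.16),('ball',(95,181),.08)]:
  print(n,onz('top',px(*p),z).round(3))
c,d=ray('wrist',(256,192)); print(c,d,get_state()['ee_pos'])
E
```

```text
platecorners [ 0.547 -0.156  0.01 ]
 [ 0.556 -0.336  0.01 ]
 [ 0.376 -0.346  0.01 ]
 [ 0.368 -0.165  0.01 ]
bricktop [ 0.513 -0.226  0.082]
drumtop [ 0.41  -0.247  0.082]
boxc [0.63  0.069 0.036]
 [ 0.625 -0.013  0.036]
 [0.433 0.004 0.036]
 [0.436 0.084 0.036]
jartop [0.585 0.031 0.064]
bowL [0.526 0.314 0.06 ]
bowR [0.512 0.165 0.06 ]
gripbar [0.517 0.236 0.16 ]
 [0.519 0.269 0.16 ]
 [0.515 0.204 0.16 ]
ball [0.512 0.236 0.08 ]
[ 0.2715021  -0.62351752  0.37352525] [-0.30998956 -0.1056329  -0.94495453] [ 0.19028704 -0.64761211  0.24828104]
```

>>> step_arm --rows '[{"dx": 1.5,"dy": -1.3,"dz": -0.4,"wz": 0.5,"gripper": 0},{"dx": 3,"dy": -2.6,"dz": -1,"wz": 1.0,"gripper": 0},{"dx": 4.5,"dy": -3.9,"dz": -1.5,"wz": 1.5,"gripper": 0},{"dx": 6,"dy": -5.2,"dz": -2,"wz": 2.05,"gripper": 0},{"dx": 7.5,"dy": -6.3,"dz": -2.1,"wz": 2.05,"gripper": 0}]'

```text
schema error: expected keys dx, dy, dz, wx, wy, wz, gripper
```

>>> step_arm --rows '[{"dx": 1.1,"dy": -1.7,"gripper": 0},{"dx": 2.2,"dy": -3.4,"gripper": 0},{"dx": 3.3,"dy": -5.1,"gripper": 0},{"dx": 4.4,"dy": -6.7,"gripper": 0},{"dx": 5.4,"dy": -8.2,"gripper": 0}]'

```text
schema error: expected keys dx, dy, dz, wx, wy, wz, gripper
```

>>> step_arm --rows '[{"gripper": 0},{"gripper": 0}]'

```text
schema error: expected keys dx, dy, dz, wx, wy, wz, gripper
```

```bash
python3 - <<'E'
from h import *
s=get_state();P=cam('wrist');a=save('wrist','w1.png')
print(s['t'],s['ee_pos'],s['tcp_rot'],P)
for n in 'truckle block stand'.split():
    print(n,[(np.round(o['point']).tolist(),round(o['conf'],2)) for o in tip_of('wrist',n)[:3]],[(np.round(o['box']).tolist(),round(o['conf'],2)) for o in look_for('wrist',n)[:3]])
E
```

```text
1.9 [ 0.19028704 -0.64761211  0.24828104] [-1.79998964e+02  5.86539232e-04  1.63753339e+01] (array([[317.52087066,   0.        , 251.61702236],
       [  0.        , 317.52087066, 192.18980342],
       [  0.        ,   0.        ,   1.        ]]), array([-2.2890767 ,  1.71459853,  0.28848727]), array([-0.67485927, -0.04186139,  0.38055379]))
truckle [] []
block [] []
stand [] []
```

View pics/w1.png

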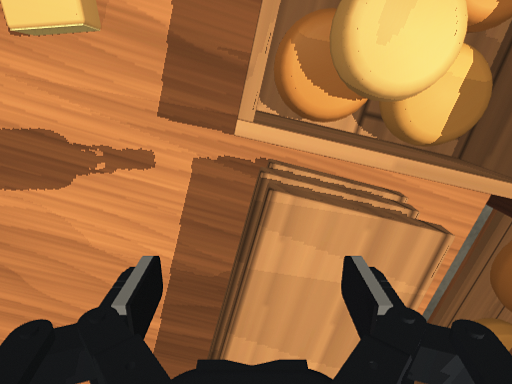

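The picture only shows the right-hand clutter and the fingers, since the moves were refused (every key is needed). Sending them again with all keys.

>>> step_arm --rows '[{"dx": 1.5,"dy": -1.3,"dz": -0.4,"wx": 0,"wy": 0,"wz": 0.5,"gripper": 0},{"dx": 3,"dy": -2.6,"dz": -1,"wx": 0,"wy": 0,"wz": 1.0,"gripper": 0},{"dx": 4.5,"dy": -3.9,"dz": -1.5,"wx": 0,"wy": 0,"wz": 1.5,"gripper": 0},{"dx": 6,"dy": -5.2,"dz": -2,"wx": 0,"wy": 0,"wz": 2.05,"gripper": 0},{"dx": 7.5,"dy": -6.3,"dz": -2.1,"wx": 0,"wy": 0,"wz": 2.05,"gripper": 0}]'

```text
t: 2.75
ee_pos: [0.3259, -0.4437, 0.3027]
tcp_rot: [179.8, -0.1, -0.2]
force: [0.6, -0.1, 0.5]
gripper_width: 1.003
grip_force: 0.0
```

>>> step_arm --rows '[{"dx": 1.1,"dy": -1.7,"dz": 0,"wx": 0,"wy": 0,"wz": 0,"gripper": 0},{"dx": 2.2,"dy": -3.4,"dz": 0,"wx": 0,"wy": 0,"wz": 0,"gripper": 0},{"dx": 3.3,"dy": -5.1,"dz": 0,"wx": 0,"wy": 0,"wz": 0,"gripper": 0},{"dx": 4.4,"dy": -6.7,"dz": 0,"wx": 0,"wy": 0,"wz": 0,"gripper": 0},{"dx": 5.4,"dy": -8.2,"dz": 0,"wx": 0,"wy": 0,"wz": 0,"gripper": 0}]'

```text
t: 3.25
ee_pos: [0.4611, -0.2377, 0.3011]
tcp_rot: [180.0, -0.1, -0.0]
force: [0.1, -0.3, 0.3]
gripper_width: 1.001
grip_force: 0.0
```

>>> step_arm --rows '[{"dx": 0,"dy": 0,"dz": 0,"wx": 0,"wy": 0,"wz": 0,"gripper": 0},{"dx": 0,"dy": 0,"dz": 0,"wx": 0,"wy": 0,"wz": 0,"gripper": 0}]'

```text
t: 3.45
ee_pos: [0.4605, -0.2388, 0.3008]
tcp_rot: [180.0, 0.0, 0.2]
force: [-0.3, -1.1, -0.7]
gripper_width: 1.0
grip_force: 0.0
```

```bash
python3 - <<'E'
from h import *
s=get_state();P=cam('wrist');a=save('wrist','w2.png')
print(s['t'],s['ee_pos'],s['tcp_rot'])
np.savez('w2.npz',K=P[0],r=P[1],t=P[2])
for n in 'truckle block stand'.split():
    print(n,[(np.round(o['point']).tolist(),round(o['conf'],2)) for o in tip_of('wrist',n)[:3]],[(np.round(o['box']).tolist(),round(o['conf'],2)) for o in look_for('wrist',n)[:3]])
E
```

```text
3.45 [ 0.46053156 -0.23882439  0.30078681] [1.79969273e+02 8.19908803e-03 1.51113939e-01]
truckle [([257.0, 187.0], 0.78)] [([232.0, 166.0, 286.0, 226.0], 0.65)]
block [([258.0, 257.0], 0.79), ([134.0, 216.0], 0.7), ([242.0, 104.0], 0.59)] [([237.0, 239.0, 289.0, 309.0], 0.75), ([85.0, 201.0, 159.0, 261.0], 0.7), ([215.0, 89.0, 274.0, 136.0], 0.68)]
stand [([262.0, 147.0], 0.56)] [([178.0, 62.0, 512.0, 231.0], 0.93)]
```

View pics/w2.png

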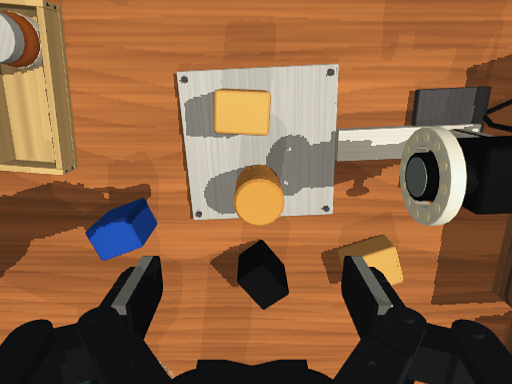

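The wrist view shows the plate with corners ~(178,72), (338,65), (333,213), (191,219). The brick top is at (216,90)-(270,136) and the drum top is centred at ~(259,201). Measuring by segmentation.

```bash
cat >> h.py <<'E'
def blobs(im,lo,hi,amin=150):
    hsv=cv2.cvtColor(im,cv2.COLOR_RGB2HSV); m=cv2.inRange(hsv,np.array(lo),np.array(hi))
    m=cv2.morphologyEx(m,cv2.MORPH_OPEN,np.ones((3,3)))
    cs,_=cv2.findContours(m,cv2.RETR_EXTERNAL,cv2.CHAIN_APPROX_NONE)
    return [c for c in cs if cv2.contourArea(c)>amin]
E
python3 - <<'E'
from h import *
z=np.load('w2.npz');P=(z['K'],z['r'],z['t'])
im=cv2.cvtColor(cv2.imread('pics/w2.png'),cv2.COLOR_BGR2RGB)
hsv=cv2.cvtColor(im,cv2.COLOR_RGB2HSV)
for p in [(240,110),(259,205),(245,134),(259,175)]: print(p,hsv[p[1],p[0]])
def rect(c,h):
    w=np.array([onz('wrist',p[0],h,P)[:2] for p in c],np.float32); r=cv2.minAreaRect(w*1000); return np.round(r[0],1),np.round(r[1],1),round(r[2],1)
for c in blobs(im,(10,80,215),(30,255,255),500):
    x,y,w,h=cv2.boundingRect(c); print((x,y,w,h),cv2.contourArea(c),rect(c,.082))
for n,p in [('plate',[(178,72),(338,65),(333,213),(191,219)]),('screws',[(184,80),(331,72),(326,208),(198,214)])]:
    q=np.array([onz('wrist',a,.01,P) for a in p]);print(n,q[:,:2].round(4).tolist(),q.mean(0).round(4))
for n,p,zz in [('brick',[(216,90),(271,92),(269,136),(214,133)],.082)]:
    q=np.array([onz('wrist',a,zz,P) for a in p]);print(n,q[:,:2].round(4).tolist(),q.mean(0).round(4))
print(onz('wrist',(259,201),.082,P))
E
```

```text
(240, 110) [ 19 148 239]
(259, 205) [ 18 170 234]
(245, 134) [ 17 127 179]
(259, 175) [ 15 182 133]
(364, 248, 39, 36) 730.0 (array([ 325.2, -404.4]), array([51.1, 39.8]), 20.6)
(236, 180, 48, 45) 1597.5 (array([ 412.8, -248.4]), array([53. , 55.3]), 46.3)
(216, 91, 54, 43) 2108.0 (array([ 514.8, -228.9]), array([55.6, 42.6]), 88.0)
(23, 67, 29, 94) 1531.0 (array([511.3, -13.5]), array([21.6, 97.3]), 85.8)
plate [[0.5567, -0.1484], [0.565, -0.3439], [0.3698, -0.3546], [0.3602, -0.1525]] [ 0.4629 -0.2498  0.01  ]
screws [[0.5474, -0.1552], [0.557, -0.336], [0.3774, -0.344], [0.368, -0.1629]] [ 0.4625 -0.2495  0.01  ]
brick [[0.5374, -0.2019], [0.5355, -0.2587], [0.4901, -0.2575], [0.4933, -0.1982]] [ 0.5141 -0.2291  0.082 ]
[ 0.41506024 -0.24743226  0.082     ]
```

>>> step_arm --rows '[{"dx": 1.1,"dy": -0.2,"dz": 0.6,"wx": 0,"wy": 0,"wz": 0.15,"gripper": 0},{"dx": 2.16,"dy": -0.4,"dz": 1.8,"wx": 0,"wy": 0,"wz": 0.27,"gripper": 0},{"dx": 2.16,"dy": -0.4,"dz": 3.2,"wx": 0,"wy": 0,"wz": 0.27,"gripper": 0},{"dx": 2.16,"dy": -0.4,"dz": 4.6,"wx": 0,"wy": 0,"wz": 0.27,"gripper": 0},{"dx": 2.16,"dy": -0.4,"dz": 5.4,"wx": 0,"wy": 0,"wz": 0.27,"gripper": 0}]'

```text
t: 4.3
ee_pos: [0.5123, -0.2296, 0.1622]
tcp_rot: [-179.9, 0.2, -2.2]
force: [0.0, -0.1, 0.0]
gripper_width: 1.001
grip_force: 0.0
```

>>> step_arm --rows '[{"dx": 0,"dy": 0,"dz": 1,"wx": 0,"wy": 0,"wz": 0,"gripper": 0},{"dx": 0,"dy": 0,"dz": 2.2,"wx": 0,"wy": 0,"wz": 0,"gripper": 0},{"dx": 0,"dy": 0,"dz": 3.2,"wx": 0,"wy": 0,"wz": 0,"gripper": 0},{"dx": 0,"dy": 0,"dz": 4.05,"wx": 0,"wy": 0,"wz": 0,"gripper": 0},{"dx": 0,"dy": 0,"dz": 4.05,"wx": 0,"wy": 0,"wz": 0,"gripper": 0}]'

```text
t: 4.8
ee_pos: [0.511, -0.2291, 0.0609]
tcp_rot: [-179.8, 0.4, -2.3]
force: [-0.2, 0.4, -0.5]
gripper_width: 1.001
grip_force: 0.0
```

>>> step_arm --rows '[{"dx": 0,"dy": 0,"dz": 0,"wx": 0,"wy": 0,"wz": 0,"gripper": 0.5},{"dx": 0,"dy": 0,"dz": 0,"wx": 0,"wy": 0,"wz": 0,"gripper": 0.8},{"dx": 0,"dy": 0,"dz": 0,"wx": 0,"wy": 0,"wz": 0,"gripper": 1},{"dx": 0,"dy": 0,"dz": 0,"wx": 0,"wy": 0,"wz": 0,"gripper": 1},{"dx": 0,"dy": 0,"dz": 0,"wx": 0,"wy": 0,"wz": 0,"gripper": 1}]'

```text
t: 5.3
ee_pos: [0.5155, -0.2306, 0.0663]
tcp_rot: [179.9, -0.2, -2.2]
force: [0.1, -1.4, 5.8]
gripper_width: 0.689
grip_force: 66.6
```

>>> step_arm --rows '[{"dx": 0,"dy": 0,"dz": -0.8,"wx": 0,"wy": 0,"wz": 0,"gripper": 1},{"dx": 0,"dy": 0,"dz": -2.4,"wx": 0,"wy": 0,"wz": 0,"gripper": 1},{"dx": 0,"dy": 0,"dz": -4.4,"wx": 0,"wy": 0,"wz": 0,"gripper": 1},{"dx": 0,"dy": -0.5,"dz": -6.4,"wx": 0,"wy": 0,"wz": 0,"gripper": 1},{"dx": 0,"dy": -1.5,"dz": -8,"wx": 0,"wy": 0,"wz": 0,"gripper": 1}]'

```text
t: 5.8
ee_pos: [0.5154, -0.1931, 0.2669]
tcp_rot: [179.9, -0.1, -2.3]
force: [1.9, 0.6, -1.4]
gripper_width: 0.692
grip_force: 65.6
```

>>> step_arm --rows '[{"dx": 0,"dy": -1.5,"dz": -1,"wx": 0,"wy": 0,"wz": 0,"gripper": 1},{"dx": 0,"dy": -3.4,"dz": -1.4,"wx": 0,"wy": 0,"wz": 0,"gripper": 1},{"dx": 0.1,"dy": -5.4,"dz": -1.4,"wx": 0,"wy": 0,"wz": 0,"gripper": 1},{"dx": 0.15,"dy": -7.2,"dz": -1.4,"wx": 0,"wy": 0,"wz": 0.15,"gripper": 1},{"dx": 0.15,"dy": -8.6,"dz": -1.4,"wx": 0,"wy": 0,"wz": 0.3,"gripper": 1}]'

```text
t: 6.3
ee_pos: [0.5267, 0.025, 0.2992]
tcp_rot: [-180.0, 0.0, -4.6]
force: [0.2, 0.2, -3.0]
gripper_width: 0.691
grip_force: 65.7
```

>>> step_arm --rows '[{"dx": 0,"dy": -0.6,"dz": 0,"wx": 0,"wy": 0,"wz": 0,"gripper": 1},{"dx": 0,"dy": -0.6,"dz": 0,"wx": 0,"wy": 0,"wz": 0,"gripper": 1},{"dx": 0,"dy": -0.6,"dz": 0,"wx": 0,"wy": 0,"wz": 0,"gripper": 1}]'

```text
t: 6.6
ee_pos: [0.5284, 0.0368, 0.299]
tcp_rot: [179.9, 0.1, -4.5]
force: [0.3, -0.0, -2.2]
gripper_width: 0.69
grip_force: 65.7
```

```bash
python3 - <<'E'
from h import *
s=get_state();P=cam('wrist');a=save('wrist','w3.png')
print(s['t'],s['ee_pos'],s['tcp_rot'])
np.savez('w3.npz',K=P[0],r=P[1],t=P[2])
for n in 'box jar block'.split():
    print(n,[(np.round(o['point']).tolist(),round(o['conf'],2)) for o in tip_of('wrist',n)[:3]],[(np.round(o['box']).tolist(),round(o['conf'],2)) for o in look_for('wrist',n)[:3]])
E
```

```text
6.6 [0.52836572 0.0368357  0.29896895] [ 1.79932381e+02  5.21800563e-02 -4.52968604e+00]
box [([250.0, 143.0], 0.87)] [([211.0, 63.0, 290.0, 194.0], 0.78), ([439.0, 198.0, 512.0, 259.0], 0.51)]
jar [([250.0, 102.0], 0.57)] [([226.0, 78.0, 276.0, 128.0], 0.55)]
block [([253.0, 224.0], 0.83), ([445.0, 281.0], 0.82), ([327.0, 253.0], 0.74)] [([179.0, 193.0, 327.0, 339.0], 0.84), ([320.0, 236.0, 367.0, 288.0], 0.68)]
```

View pics/w3.png

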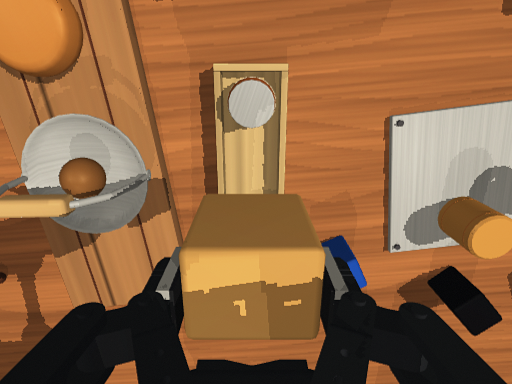

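The box's far end is at corners (214,65) and (287,65) with the walls running down to row ~192. The jar lid is centred at (251,103). The brick hangs straight in the fingers.

```bash
python3 - <<'E'
from h import *
z=np.load('w3.npz');P=(z['K'],z['r'],z['t'])
im=cv2.cvtColor(cv2.imread('pics/w3.png'),cv2.COLOR_BGR2RGB)
hsv=cv2.cvtColor(im,cv2.COLOR_RGB2HSV).astype(int)
for r in (80,110,140,170,188): print(r,' '.join('%d:%d/%d/%d'%(c,*hsv[r,c]) for c in list(range(208,228,1))[::2]+list(range(270,294,2))))
c=252; print(' '.join('%d:%d/%d/%d'%(r,*hsv[r,c]) for r in range(58,84,2)))
m=(hsv[...,1]<60)&(hsv[...,2]>140); m[:, :215]=0; m[:,290:]=0; m[140:]=0
n,l,st,ce=cv2.connectedComponentsWithStats(m.astype('uint8')); i=1+st[1:,4].argmax(); print(st[i],ce[i],onz('wrist',ce[i],.064,P),onz('wrist',(st[i][0]+st[i][2]/2,st[i][1]+st[i][3]/2),.064,P))
for p in [(214,65),(287,65),(218,190),(284.5,190)]: print(p,onz('wrist',p,.036,P))
E
```

```text
80 208:11/170/99 210:12/173/99 212:12/178/96 214:19/123/197 216:19/126/196 218:19/124/201 220:18/127/149 222:18/128/174 224:20/123/214 226:19/121/212 270:19/129/121 272:18/130/118 274:18/130/114 276:18/126/127 278:19/130/126 280:18/126/91 282:19/123/207 284:19/123/210 286:19/121/215 288:13/165/176 290:12/173/172 292:12/172/173
110 208:11/177/91 210:12/172/92 212:11/169/92 214:11/168/76 216:18/126/152 218:18/129/111 220:18/126/119 222:19/129/73 224:18/130/122 226:18/129/123 270:21/22/196 272:23/21/206 274:17/108/166 276:18/129/127 278:17/126/105 280:18/127/122 282:19/123/211 284:19/121/212 286:21/113/224 288:12/177/176 290:12/174/177 292:12/173/177
140 208:12/174/110 210:11/172/110 212:11/172/110 214:11/175/109 216:19/127/183 218:18/125/196 220:18/125/202 222:18/127/147 224:18/125/169 226:19/123/214 270:18/126/136 272:17/128/132 274:19/129/127 276:18/126/128 278:18/126/97 280:19/125/212 282:19/121/210 284:19/120/213 286:13/166/192 288:12/171/189 290:13/173/198 292:12/172/197
170 208:12/171/88 210:12/174/88 212:12/170/87 214:12/170/87 216:11/184/79 218:19/124/200 220:19/124/196 222:19/
[... 339 characters left out ...]
:18/130/139 226:19/124/205 270:19/128/128 272:18/126/130 274:18/128/128 276:18/129/113 278:19/131/142 280:19/124/210 282:19/121/212 284:14/157/187 286:13/172/184 288:12/172/185 290:12/174/185 292:12/173/184
58:12/176/161 60:12/175/143 62:12/176/145 64:19/120/223 66:19/121/221 68:19/121/219 70:18/126/188 72:18/129/127 74:18/129/125 76:18/95/156 78:11/224/125 80:18/38/174 82:22/20/191
[ 229   80   45   48 1708] [251.16100703 103.59250585] [0.59041696 0.03229449 0.064     ] [0.58995804 0.03195897 0.064     ]
(214, 65) [0.63420661 0.07111276 0.036     ]
(287, 65) [ 0.62760149 -0.01155275  0.036     ]
(218, 190) [0.48478042 0.08373538 0.036     ]
(284.5, 190) [ 0.47789206 -0.00184912  0.036     ]
```

```bash
python3 - <<'E'
from h import *
z=np.load('w3.npz');P=(z['K'],z['r'],z['t'])
im=cv2.cvtColor(cv2.imread('pics/w3.png'),cv2.COLOR_BGR2RGB)
g=im[:,252].astype(int).sum(1); print([(r,g[r]) for r in range(188,200)],[(r,g[r]) for r in range(240,256)])
s=np.array([.52836572,.0368357,.299]);a=np.radians(-4.53)
for p,zz in [((252,194.5),s[2]-.0563),((252,248),s[2]+.0157)]:
  q=onz('wrist',p,zz,P)-s; print((q[0]*np.cos(a)+q[1]*np.sin(a)))
for p in [(213,63.5),(288,63.5),(213.2,80),(287.5,80),(217.2,188),(283,188)]: print(onz('wrist',p,.036,P).round(4))
E
```

```text
[(188, np.int64(518)), (189, np.int64(537)), (190, np.int64(508)), (191, np.int64(506)), (192, np.int64(514)), (193, np.int64(469)), (194, np.int64(287)), (195, np.int64(250)), (196, np.int64(259)), (197, np.int64(259)), (198, np.int64(259)), (199, np.int64(260))] [(240, np.int64(268)), (241, np.int64(272)), (242, np.int64(270)), (243, np.int64(268)), (244, np.int64(269)), (245, np.int64(270)), (246, np.int64(277)), (247, np.int64(306)), (248, np.int64(334)), (249, np.int64(366)), (250, np.int64(399)), (251, np.int64(435)), (252, np.int64(461)), (253, np.int64(474)), (254, np.int64(482)), (255, np.int64(489))]
0.020184623117918552
0.02373409675655378
[0.6359 0.0721 0.036 ]
[ 0.6291 -0.0128  0.036 ]
[0.6183 0.0739 0.036 ]
[ 0.6115 -0.0114  0.036 ]
[0.4876 0.0845 0.036 ]
[ 0.4808 -0.      0.036 ]
```

>>> step_arm --rows '[{"dx": 0.26,"dy": -0.05,"dz": 0.8,"wx": 0,"wy": 0,"wz": 0,"gripper": 1},{"dx": 0.26,"dy": -0.05,"dz": 2.2,"wx": 0,"wy": 0,"wz": 0,"gripper": 1},{"dx": 0.26,"dy": -0.05,"dz": 3.8,"wx": 0,"wy": 0,"wz": 0,"gripper": 1},{"dx": 0.26,"dy": -0.05,"dz": 5.2,"wx": 0,"wy": 0,"wz": 0,"gripper": 1},{"dx": 0.26,"dy": -0.05,"dz": 6.2,"wx": 0,"wy": 0,"wz": 0,"gripper": 1}]'

```text
t: 7.45
ee_pos: [0.5338, 0.0376, 0.1417]
tcp_rot: [180.0, 0.2, -4.6]
force: [-1.2, 1.4, -1.8]
gripper_width: 0.694
grip_force: 65.8
```

>>> step_arm --rows '[{"dx": 0,"dy": 0,"dz": 0.6,"wx": 0,"wy": 0,"wz": 0,"gripper": 1},{"dx": 0,"dy": 0,"dz": 1.2,"wx": 0,"wy": 0,"wz": 0,"gripper": 1},{"dx": 0,"dy": 0,"dz": 1.2,"wx": 0,"wy": 0,"wz": 0,"gripper": 1}]'

```text
t: 7.75
ee_pos: [0.5342, 0.0379, 0.1128]
tcp_rot: [180.0, 0.2, -4.6]
force: [-0.4, 1.6, -1.6]
gripper_width: 0.687
grip_force: 65.7
```

>>> step_arm --rows '[{"dx": 0.03,"dy": 0,"dz": 0.5,"wx": 0,"wy": 0,"wz": 0,"gripper": 1},{"dx": 0.03,"dy": 0,"dz": 1.0,"wx": 0,"wy": 0,"wz": 0,"gripper": 1},{"dx": 0.03,"dy": 0,"dz": 1.5,"wx": 0,"wy": 0,"wz": 0,"gripper": 1},{"dx": 0.03,"dy": 0,"dz": 1.8,"wx": 0,"wy": 0,"wz": 0,"gripper": 1},{"dx": 0.03,"dy": 0,"dz": 1.8,"wx": 0,"wy": 0,"wz": 0,"gripper": 1}]'

```text
t: 8.25
ee_pos: [0.5346, 0.038, 0.0677]
tcp_rot: [180.0, 0.2, -4.6]
force: [0.0, -0.3, -1.6]
gripper_width: 0.696
grip_force: 65.7
```

>>> step_arm --rows '[{"dx": 0,"dy": 0,"dz": 0.1,"wx": 0,"wy": 0,"wz": 0,"gripper": 1},{"dx": 0,"dy": 0,"dz": 0.15,"wx": 0,"wy": 0,"wz": 0,"gripper": 1}]'

```text
t: 8.45
ee_pos: [0.5364, 0.0381, 0.066]
tcp_rot: [-180.0, -0.0, -4.6]
force: [-0.8, 0.3, -2.5]
gripper_width: 0.691
grip_force: 65.7
```

>>> step_arm --rows '[{"dx": 0,"dy": 0,"dz": 0.08,"wx": 0,"wy": 0,"wz": 0,"gripper": 1},{"dx": 0,"dy": 0,"dz": 0.14,"wx": 0,"wy": 0,"wz": 0,"gripper": 1},{"dx": 0,"dy": 0,"dz": 0.14,"wx": 0,"wy": 0,"wz": 0,"gripper": 1}]'

```text
t: 8.75
ee_pos: [0.5362, 0.0381, 0.0623]
tcp_rot: [-180.0, -0.0, -4.6]
force: [1.1, -0.3, -2.5]
gripper_width: 0.692
grip_force: 65.8
```

>>> step_arm --rows '[{"dx": 0,"dy": 0,"dz": 0.06,"wx": 0,"wy": 0,"wz": 0,"gripper": 1},{"dx": 0,"dy": 0,"dz": 0.06,"wx": 0,"wy": 0,"wz": 0,"gripper": 1}]'

```text
t: 8.95
ee_pos: [0.5363, 0.0381, 0.0623]
tcp_rot: [-180.0, -0.0, -4.6]
force: [-3.6, -0.1, 8.0]
gripper_width: 0.693
grip_force: 66.9
```

>>> step_arm --rows '[{"dx": 0,"dy": 0,"dz": 0,"wx": 0,"wy": 0,"wz": 0,"gripper": 0.3},{"dx": 0,"dy": 0,"dz": 0,"wx": 0,"wy": 0,"wz": 0,"gripper": 0.1},{"dx": 0,"dy": 0,"dz": 0,"wx": 0,"wy": 0,"wz": 0,"gripper": 0.05},{"dx": 0,"dy": 0,"dz": -0.3,"wx": 0,"wy": 0,"wz": 0,"gripper": 0.05},{"dx": 0,"dy": 0,"dz": -1.2,"wx": 0,"wy": 0,"wz": 0,"gripper": 0}]'

```text
t: 9.45
ee_pos: [0.5338, 0.038, 0.0889]
tcp_rot: [180.0, 0.3, -4.6]
force: [0.6, -0.2, 0.6]
gripper_width: 1.002
grip_force: 0.0
```

>>> step_arm --rows '[{"dx": 0,"dy": 0,"dz": -1,"wx": 0,"wy": 0,"wz": 0,"gripper": 0},{"dx": 0,"dy": 0,"dz": -2.5,"wx": 0,"wy": 0,"wz": 0,"gripper": 0},{"dx": -0.2,"dy": 0.8,"dz": -4,"wx": 0,"wy": 0,"wz": 0,"gripper": 0},{"dx": -0.7,"dy": 2.2,"dz": -4.4,"wx": 0,"wy": 0,"wz": 0,"gripper": 0},{"dx": -1.3,"dy": 4,"dz": -4.4,"wx": 0,"wy": 0,"wz": 0,"gripper": 0}]'

```text
t: 9.95
ee_pos: [0.4979, -0.0594, 0.2047]
tcp_rot: [180.0, -0.4, -4.4]
force: [1.1, -1.4, -0.3]
gripper_width: 1.0
grip_force: 0.0
```

>>> step_arm --rows '[{"dx": -0.6,"dy": 1.9,"dz": 0,"wx": 0,"wy": 0,"wz": 0,"gripper": 0},{"dx": -1.3,"dy": 3.8,"dz": 0,"wx": 0,"wy": 0,"wz": 0,"gripper": 0},{"dx": -1.9,"dy": 5.7,"dz": 0,"wx": 0,"wy": 0,"wz": 0,"gripper": 0},{"dx": -2.4,"dy": 7.2,"dz": 0,"wx": 0,"wy": 0,"wz": 0,"gripper": 0},{"dx": -2.6,"dy": 7.8,"dz": 0,"wx": 0,"wy": 0,"wz": 0,"gripper": 0}]'

```text
t: 10.45
ee_pos: [0.4138, -0.2512, 0.2014]
tcp_rot: [179.9, -0.0, -4.8]
force: [1.0, -0.0, 0.1]
gripper_width: 0.998
grip_force: 0.0
```

>>> step_arm --rows '[{"dx": 0,"dy": 0,"dz": 0,"wx": 0,"wy": 0,"wz": 0,"gripper": 0}]'

```text
t: 10.55
ee_pos: [0.4144, -0.2503, 0.2012]
tcp_rot: [180.0, -0.0, -4.8]
force: [-0.2, 0.1, -0.5]
gripper_width: 1.0
grip_force: 0.0
```

```bash
python3 - <<'E'
from h import *
s=get_state();P=cam('wrist');im=save('wrist','w4.png')
print(s['t'],s['ee_pos'],s['tcp_rot'])
for c in blobs(im,(10,80,215),(30,255,255),800):
    w=np.array([onz('wrist',p[0],.082,P)[:2] for p in c],np.float32)
    print(cv2.boundingRect(c),cv2.minEnclosingCircle(w*1000),cv2.minAreaRect(w*1000))
E
```

```text
10.55 [ 0.41435755 -0.25030247  0.20119947] [ 1.79953634e+02 -2.64241960e-02 -4.80268647e+00]
(377, 241, 77, 62) ((324.7149658203125, -390.042236328125), 36.66212463378906) ((323.62689208984375, -390.5593566894531), (50.001888275146484, 58.72336959838867), 21.01943016052246)
(216, 161, 68, 65) ((413.39141845703125, -248.0972900390625), 28.432170867919922) ((412.73016357421875, -248.3328094482422), (53.16817855834961, 55.89411163330078), 26.580827713012695)
```

>>> step_arm --rows '[{"dx": -0.06,"dy": -0.09,"dz": 1,"wx": 0,"wy": 0,"wz": 0,"gripper": 0},{"dx": -0.06,"dy": -0.09,"dz": 2.4,"wx": 0,"wy": 0,"wz": 0,"gripper": 0},{"dx": -0.06,"dy": -0.09,"dz": 3.8,"wx": 0,"wy": 0,"wz": 0,"gripper": 0},{"dx": -0.06,"dy": -0.09,"dz": 5,"wx": 0,"wy": 0,"wz": 0,"gripper": 0},{"dx": -0.06,"dy": -0.09,"dz": 5.4,"wx": 0,"wy": 0,"wz": 0,"gripper": 0}]'

```text
t: 11.1
ee_pos: [0.4121, -0.2431, 0.0626]
tcp_rot: [-179.8, 0.3, -4.5]
force: [0.6, 0.3, 0.1]
gripper_width: 1.001
grip_force: 0.0
```

>>> step_arm --rows '[{"dx": 0,"dy": 0,"dz": 0,"wx": 0,"wy": 0,"wz": 0,"gripper": 0.2},{"dx": 0,"dy": 0,"dz": 0,"wx": 0,"wy": 0,"wz": 0,"gripper": 0.6},{"dx": 0,"dy": 0,"dz": 0,"wx": 0,"wy": 0,"wz": 0,"gripper": 1},{"dx": 0,"dy": 0,"dz": 0,"wx": 0,"wy": 0,"wz": 0,"gripper": 1},{"dx": 0,"dy": 0,"dz": 0,"wx": 0,"wy": 0,"wz": 0,"gripper": 1}]'

```text
t: 11.6
ee_pos: [0.4153, -0.2465, 0.0673]
tcp_rot: [179.9, -0.2, -4.6]
force: [1.6, 0.2, 3.9]
gripper_width: 0.685
grip_force: 65.0
```

>>> step_arm --rows '[{"dx": 0,"dy": 0,"dz": -0.8,"wx": 0,"wy": 0,"wz": 0,"gripper": 1},{"dx": 0,"dy": 0,"dz": -2.4,"wx": 0,"wy": 0,"wz": 0,"gripper": 1},{"dx": 0,"dy": 0,"dz": -4.4,"wx": 0,"wy": 0,"wz": 0,"gripper": 1},{"dx": 0,"dy": 0,"dz": -6.0,"wx": 0,"wy": 0,"wz": 0,"gripper": 1},{"dx": 0,"dy": 0,"dz": -7,"wx": 0,"wy": 0,"wz": 0,"gripper": 1}]'

```text
t: 12.1
ee_pos: [0.4149, -0.2466, 0.2448]
tcp_rot: [179.8, -0.3, -4.6]
force: [0.4, -0.4, -2.2]
gripper_width: 0.685
grip_force: 65.1
```

>>> step_arm --rows '[{"dx": 0.1,"dy": -1,"dz": -0.2,"wx": 0,"wy": 0,"wz": 0,"gripper": 1},{"dx": 0.3,"dy": -2.6,"dz": -0.4,"wx": 0,"wy": 0,"wz": 0,"gripper": 1},{"dx": 0.6,"dy": -4.4,"dz": -0.4,"wx": 0,"wy": 0,"wz": 0,"gripper": 1},{"dx": 0.9,"dy": -6.3,"dz": -0.4,"wx": 0,"wy": 0,"wz": 0,"gripper": 1},{"dx": 1.2,"dy": -8.2,"dz": -0.4,"wx": 0,"wy": 0,"wz": 0,"gripper": 1}]'

```text
t: 12.6
ee_pos: [0.4599, -0.0424, 0.2508]
tcp_rot: [180.0, -0.0, -4.7]
force: [0.9, 0.1, -1.7]
gripper_width: 0.683
grip_force: 65.2
```

>>> step_arm --rows '[{"dx": 0.2,"dy": -1.6,"dz": 0,"wx": 0,"wy": 0,"wz": 0,"gripper": 1},{"dx": 0.46,"dy": -2.8,"dz": 0,"wx": 0,"wy": 0,"wz": 0,"gripper": 1},{"dx": 0.46,"dy": -3.52,"dz": 0,"wx": 0,"wy": 0,"wz": 0,"gripper": 1},{"dx": 0.46,"dy": -3.52,"dz": 0,"wx": 0,"wy": 0,"wz": 0,"gripper": 1},{"dx": 0.46,"dy": -3.52,"dz": 0,"wx": 0,"wy": 0,"wz": 0,"gripper": 1}]'

```text
t: 13.1
ee_pos: [0.4783, 0.0428, 0.2504]
tcp_rot: [180.0, 0.0, -4.5]
force: [-0.3, -0.4, -3.2]
gripper_width: 0.683
grip_force: 65.4
```

```bash
python3 - <<'E'
from h import *
s=get_state();P=cam('wrist');im=save('wrist','w5.png')
np.savez('w5.npz',K=P[0],r=P[1],t=P[2])
print(s['t'],s['ee_pos'],s['tcp_rot'],s['force'])
E
```

```text
13.1 [0.47825858 0.04278516 0.25041171] [ 1.79956597e+02  4.11451312e-02 -4.51389695e+00] [-0.29990567 -0.43925057 -3.17793194]
```

View pics/w5.png

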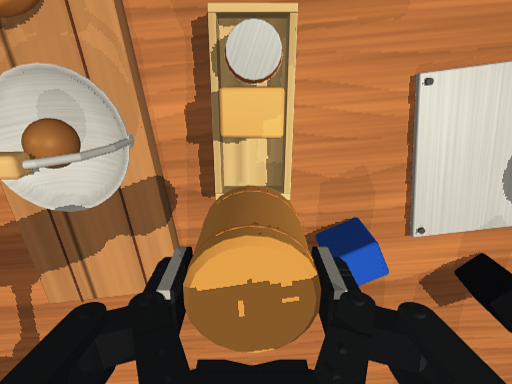

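The brick stands straight beside the jar. The free bay runs from brick edge row ~137 to inner wall row ~186. Computing the drum's place.

```bash
python3 - <<'E'
from h import *
z=np.load('w5.npz');P=(z['K'],z['r'],z['t'])
im=cv2.cvtColor(cv2.imread('pics/w5.png'),cv2.COLOR_BGR2RGB)
for c in (230,245,270): print(c,[(r,int(im[r,c].astype(int).sum())) for r in list(range(82,92))+list(range(130,142,1))+list(range(180,202,2))])
print([(r,int(im[r,252].astype(int).sum())) for r in range(0,8)])
a=np.radians(-4.7);C=np.array([.534,.0378]);u=np.array([np.cos(a),np.sin(a)]);v=np.array([-u[1],u[0]])
def b(p,h): q=onz('wrist',p,h,P)[:2]-C; return (q@u*1e3).round(1),(q@v*1e3).round(1)
for p,h in [((252,3.5),.036),((209,4),.036),((297,4),.036),((216,190),.036),((291,190),.036),((252,87),.078),((252,136),.078),((221,112),.078),((284,112),.078),((254,49),.064),((252,198),.036)]: print(p,h,b(p,h))
# held drum top: centre
T=.2504-.0573+.072
for p in [(186,283),(319,283),(252,352),(252,235)]: print(p,b(p,T))
q=np.array([.4783,.0428])-C;print('tcp',q@u,q@v)
E
```

```text
230 [(82, 303), (83, 303), (84, 305), (85, 291), (86, 267), (87, 348), (88, 457), (89, 489), (90, 505), (91, 519), (130, 503), (131, 504), (132, 502), (133, 506), (134, 500), (135, 450), (136, 374), (137, 304), (138, 286), (139, 316), (140, 313), (141, 305), (180, 547), (182, 547), (184, 551), (186, 327), (188, 285), (190, 258), (192, 224), (194, 256), (196, 219), (198, 223), (200, 225)]
245 [(82, 248), (83, 341), (84, 318), (85, 306), (86, 273), (87, 346), (88, 465), (89, 497), (90, 509), (91, 519), (130, 505), (131, 504), (132, 503), (133, 505), (134, 501), (135, 462), (136, 402), (137, 327), (138, 272), (139, 293), (140, 394), (141, 553), (180, 531), (182, 531), (184, 541), (186, 231), (188, 210), (190, 247), (192, 237), (194, 244), (196, 248), (198, 246), (200, 247)]
270 [(82, 280), (83, 283), (84, 282), (85, 272), (86, 260), (87, 355), (88, 480), (89, 505), (90, 511), (91, 520), (130, 536), (131, 538), (132, 539), (133, 538), (134, 532), (135, 507), (136, 478), (137, 406), (138, 274), (139, 331), (140, 330), (141, 332), (180, 308), (182, 304), (184, 307), (186, 228), (188, 285),
[... 285 characters left out ...]
(97.9), np.float64(-41.8))
(216, 190) 0.036 (np.float64(-86.7), np.float64(40.6))
(291, 190) 0.036 (np.float64(-86.6), np.float64(-44.2))
(252, 87) 0.078 (np.float64(24.4), np.float64(0.3))
(252, 136) 0.078 (np.float64(-19.1), np.float64(0.2))
(221, 112) 0.078 (np.float64(2.7), np.float64(28.5))
(284, 112) 0.078 (np.float64(2.8), np.float64(-28.9))
(254, 49) 0.064 (np.float64(56.6), np.float64(-1.4))
(252, 198) 0.036 (np.float64(-96.3), np.float64(-0.1))
(186, 283) (np.float64(-49.0), np.float64(27.5))
(319, 283) (np.float64(-48.9), np.float64(-26.9))
(252, 352) (np.float64(-85.2), np.float64(0.4))
(252, 235) (np.float64(-27.2), np.float64(0.6))
tcp -0.05592239498891487 0.0004192120033968986
```

>>> step_arm --rows '[{"dx": 0.02,"dy": 0.04,"dz": 0.8,"wx": 0,"wy": 0,"wz": 0,"gripper": 1},{"dx": 0.02,"dy": 0.04,"dz": 2.2,"wx": 0,"wy": 0,"wz": 0,"gripper": 1},{"dx": 0.02,"dy": 0.04,"dz": 3.6,"wx": 0,"wy": 0,"wz": 0,"gripper": 1},{"dx": 0.02,"dy": 0.04,"dz": 4.5,"wx": 0,"wy": 0,"wz": 0,"gripper": 1},{"dx": 0.02,"dy": 0.04,"dz": 4.8,"wx": 0,"wy": 0,"wz": 0,"gripper": 1}]'

```text
t: 13.65
ee_pos: [0.4765, 0.0404, 0.1276]
tcp_rot: [179.9, 0.3, -4.7]
force: [0.2, -0.3, -2.5]
gripper_width: 0.685
grip_force: 65.4
```

>>> step_arm --rows '[{"dx": 0,"dy": 0,"dz": 0.2,"wx": 0,"wy": 0,"wz": 0,"gripper": 1},{"dx": 0,"dy": 0,"dz": 0.4,"wx": 0,"wy": 0,"wz": 0,"gripper": 1}]'

```text
t: 13.85
ee_pos: [0.4803, 0.0413, 0.1218]
tcp_rot: [-180.0, -0.1, -4.6]
force: [-0.0, -0.1, -1.5]
gripper_width: 0.686
grip_force: 65.4
```

>>> step_arm --rows '[{"dx": -0.03,"dy": 0,"dz": 0.4,"wx": 0,"wy": 0,"wz": 0,"gripper": 1},{"dx": -0.03,"dy": 0,"dz": 0.9,"wx": 0,"wy": 0,"wz": 0,"gripper": 1},{"dx": -0.03,"dy": 0,"dz": 1.3,"wx": 0,"wy": 0,"wz": 0,"gripper": 1},{"dx": -0.03,"dy": 0,"dz": 1.6,"wx": 0,"wy": 0,"wz": 0,"gripper": 1},{"dx": -0.03,"dy": 0,"dz": 1.8,"wx": 0,"wy": 0,"wz": 0,"gripper": 1}]'

```text
t: 14.35
ee_pos: [0.4778, 0.042, 0.0745]
tcp_rot: [180.0, 0.1, -4.6]
force: [-0.4, 0.3, -2.2]
gripper_width: 0.692
grip_force: 65.4
```

>>> step_arm --rows '[{"dx": 0,"dy": 0,"dz": 0.2,"wx": 0,"wy": 0,"wz": 0,"gripper": 1},{"dx": 0,"dy": 0,"dz": 0.4,"wx": 0,"wy": 0,"wz": 0,"gripper": 1},{"dx": 0,"dy": 0,"dz": 0.4,"wx": 0,"wy": 0,"wz": 0,"gripper": 1}]'

```text
t: 14.65
ee_pos: [0.4779, 0.0419, 0.065]
tcp_rot: [180.0, 0.1, -4.6]
force: [-0.2, -0.4, -2.4]
gripper_width: 0.686
grip_force: 65.4
```

Almost on the floor and no side contact; lowering the last bit and letting go.

>>> step_arm --rows '[{"dx": 0,"dy": 0,"dz": 0.06,"wx": 0,"wy": 0,"wz": 0,"gripper": 1},{"dx": 0,"dy": 0,"dz": 0.1,"wx": 0,"wy": 0,"wz": 0,"gripper": 1},{"dx": 0,"dy": 0,"dz": 0.1,"wx": 0,"wy": 0,"wz": 0,"gripper": 1}]'

```text
t: 14.95
ee_pos: [0.4787, 0.0419, 0.0634]
tcp_rot: [-180.0, -0.0, -4.6]
force: [-0.1, -0.1, -1.9]
gripper_width: 0.689
grip_force: 65.6
```

>>> step_arm --rows '[{"dx": 0,"dy": 0,"dz": 0,"wx": 0,"wy": 0,"wz": 0,"gripper": 0.3},{"dx": 0,"dy": 0,"dz": 0,"wx": 0,"wy": 0,"wz": 0,"gripper": 0.1},{"dx": 0,"dy": 0,"dz": 0,"wx": 0,"wy": 0,"wz": 0,"gripper": 0.0},{"dx": 0,"dy": 0,"dz": -0.3,"wx": 0,"wy": 0,"wz": 0,"gripper": 0.0},{"dx": 0,"dy": 0,"dz": -1.2,"wx": 0,"wy": 0,"wz": 0,"gripper": 0}]'

```text
t: 15.45
ee_pos: [0.4764, 0.0419, 0.092]
tcp_rot: [180.0, 0.3, -4.6]
force: [-0.3, -0.5, 0.1]
gripper_width: 1.0
grip_force: 0.0
```

>>> step_arm --rows '[{"dx": 0,"dy": 0,"dz": -1.5,"wx": 0,"wy": 0,"wz": 0,"gripper": 0},{"dx": 0,"dy": 0,"dz": -3.5,"wx": 0,"wy": 0,"wz": 0,"gripper": 0},{"dx": 0,"dy": 0,"dz": -5.5,"wx": 0,"wy": 0,"wz": 0,"gripper": 0},{"dx": 0,"dy": 0,"dz": -7.2,"wx": 0,"wy": 0,"wz": 0,"gripper": 0},{"dx": 0,"dy": 0,"dz": -8,"wx": 0,"wy": 0,"wz": 0,"gripper": 0}]'

```text
t: 15.95
ee_pos: [0.4804, 0.042, 0.2996]
tcp_rot: [-179.9, -0.5, -4.6]
force: [1.6, -0.6, 0.1]
gripper_width: 1.003
grip_force: 0.0
```

>>> step_arm --rows '[{"dx": 0,"dy": 0,"dz": 0,"wx": 0,"wy": 0,"wz": 0,"gripper": 0},{"dx": 0,"dy": 0,"dz": 0,"wx": 0,"wy": 0,"wz": 0,"gripper": 0}]'

```text
t: 16.15
ee_pos: [0.4784, 0.0419, 0.2936]
tcp_rot: [-180.0, -0.1, -4.6]
force: [-0.8, 0.7, 0.3]
gripper_width: 0.998
grip_force: 0.0
```

```bash
python3 - <<'E'
from h import *
s=get_state();P=cam('wrist');im=save('wrist','w6.png')
np.savez('w6.npz',K=P[0],r=P[1],t=P[2])
print(s['t'],s['ee_pos'],s['tcp_rot'],s['joint_positions'])
E
```

```text
16.15 [0.4783522  0.04191363 0.29357359] [-1.79992425e+02 -6.33269613e-02 -4.58441713e+00] [ 2.03495457e+00 -7.94811703e+00  1.11559574e+02  2.31529995e-04
  7.63247650e+01  9.66193129e+01]
```

View pics/w6.png

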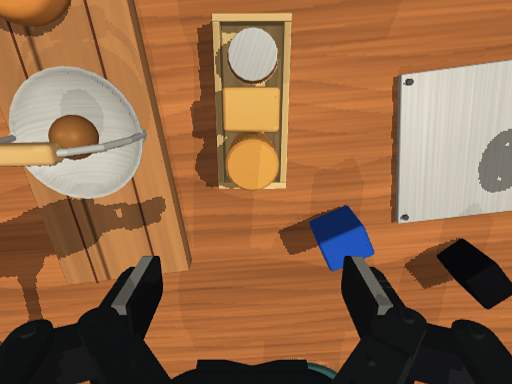

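Drum, brick and jar stand in a row in the box: lid (252,53), brick (252,108), drum (252,162). Next, the dish: move over its bow with a quarter turn of the hand and measure.

>>> step_arm --rows '[{"dx": 0.1,"dy": -1,"dz": 0,"wx": 0,"wy": 0,"wz": -0.8,"gripper": 0},{"dx": 0.3,"dy": -2.8,"dz": 0,"wx": 0,"wy": 0,"wz": -1.8,"gripper": 0},{"dx": 0.5,"dy": -4.7,"dz": 0,"wx": 0,"wy": 0,"wz": -2.8,"gripper": 0},{"dx": 0.7,"dy": -6.5,"dz": 0,"wx": 0,"wy": 0,"wz": -3.8,"gripper": 0},{"dx": 0.85,"dy": -7.9,"dz": 0,"wx": 0,"wy": 0,"wz": -4.8,"gripper": 0}]'

```text
t: 16.7
ee_pos: [0.5142, 0.239, 0.2902]
tcp_rot: [-179.9, 0.2, 34.2]
force: [0.3, -0.1, -0.7]
gripper_width: 0.996
grip_force: 0.0
```

>>> step_arm --rows '[{"dx": 0,"dy": 0,"dz": 0,"wx": 0,"wy": 0,"wz": -1,"gripper": 0},{"dx": 0,"dy": 0,"dz": 0,"wx": 0,"wy": 0,"wz": -2,"gripper": 0},{"dx": 0,"dy": 0,"dz": 0,"wx": 0,"wy": 0,"wz": -3,"gripper": 0},{"dx": 0,"dy": 0,"dz": 0,"wx": 0,"wy": 0,"wz": -4,"gripper": 0},{"dx": 0,"dy": 0,"dz": 0,"wx": 0,"wy": 0,"wz": -5,"gripper": 0}]'

```text
t: 17.2
ee_pos: [0.514, 0.2367, 0.29]
tcp_rot: [-179.8, 0.2, 74.2]
force: [0.7, -0.4, -0.5]
gripper_width: 1.0
grip_force: 0.0
```

>>> step_arm --rows '[{"dx": 0,"dy": 0,"dz": 0,"wx": 0,"wy": 0,"wz": -1,"gripper": 0},{"dx": 0,"dy": 0,"dz": 0,"wx": 0,"wy": 0,"wz": -1.5,"gripper": 0},{"dx": 0,"dy": 0,"dz": 0,"wx": 0,"wy": 0,"wz": -1.5,"gripper": 0},{"dx": 0,"dy": 0,"dz": 0,"wx": 0,"wy": 0,"wz": -1.5,"gripper": 0}]'

```text
t: 17.6
ee_pos: [0.5145, 0.2367, 0.2912]
tcp_rot: [-179.8, 0.1, 85.7]
force: [-0.2, 0.4, 1.1]
gripper_width: 1.002
grip_force: 0.0
```

```bash
python3 - <<'E'
from h import *
s=get_state();P=cam('wrist');im=save('wrist','w7.png')
np.savez('w7.npz',K=P[0],r=P[1],t=P[2])
print(s['t'],s['ee_pos'],s['tcp_rot'],s['joint_positions'].round(1))
for n in 'grip dish_in ball_center dish'.split():
    print(n,[(np.round(o['point']).tolist(),round(o['conf'],2)) for o in tip_of('wrist',n)[:2]])
E
```

```text
17.6 [0.51454441 0.23673933 0.29120936] [-1.79826475e+02  8.42604060e-02  8.57101749e+01] [ 22.2   2.1 102.2   0.   75.9  26.5]
grip [([263.0, 180.0], 0.92)]
dish_in [([253.0, 153.0], 0.76), ([309.0, 280.0], 0.19)]
ball_center [([258.0, 157.0], 0.55)]
dish [([262.0, 153.0], 0.9), ([392.0, 127.0], 0.43)]
```

View pics/w7.png

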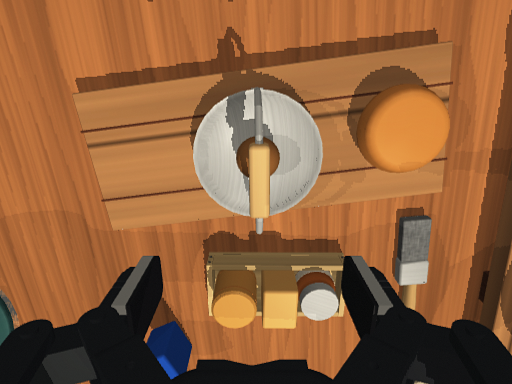

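The bar runs nearly along the hand's x, from (259,142) to (260,218), with the ball under it at (257,157). Segmenting it for exact pose.

```bash
python3 - <<'E'
from h import *
z=np.load('w7.npz');P=(z['K'],z['r'],z['t'])
im=cv2.cvtColor(cv2.imread('pics/w7.png'),cv2.COLOR_BGR2RGB)
hsv=cv2.cvtColor(im,cv2.COLOR_RGB2HSV)
for p in [(260,150),(260,180),(260,212)]: print(hsv[p[1],p[0]])
m=cv2.inRange(hsv,np.array((12,70,150)),np.array((30,255,255))); m[:138]=0;m[224:]=0;m[:,:240]=0;m[:,280:]=0
for r in range(136,224,8): 
    c=np.where(m[r])[0]; print(r,c.min() if len(c) else None,c.max() if len(c) else None)
cs,_=cv2.findContours(m,0,1); c=max(cs,key=cv2.contourArea)
for h in (.16,.15):
    w=np.array([onz('wrist',p[0],h,P)[:2] for p in c],np.float32); print(h,cv2.minAreaRect(w*1000))
# dish rim circle/ellipse z=.057
for p in [(194,153),(322,153),(258,89),(258,217)]: print(p,onz('wrist',p,.057,P).round(4))
print(proj('wrist',[[.5145,.2367,.16]]))
E
```

```text
[ 19 127 235]
[ 20 126 235]
[ 19 129 233]
136 None None
144 None None
152 249 269
160 249 269
168 250 270
176 250 269
184 250 269
192 250 269
200 250 269
208 250 269
216 240 279
0.16 ((521.1116333007812, 237.30166625976562), (68.69033813476562, 34.510623931884766), 85.7474136352539)
0.15 ((521.1052856445312, 234.01593017578125), (71.3701400756836, 35.856895446777344), 85.74740600585938)
(194, 153) [0.4483 0.2491 0.057 ]
(322, 153) [0.595  0.2381 0.057 ]
(258, 89) [0.5265 0.3133 0.057 ]
(258, 217) [0.5162 0.1637 0.057 ]
[[250.81666614 187.28388327]]
```

```bash
python3 - <<'E'
from h import *
z=np.load('w7.npz');P=(z['K'],z['r'],z['t'])
im=cv2.cvtColor(cv2.imread('pics/w7.png'),cv2.COLOR_BGR2RGB)
print([(r,im[r,260].tolist()) for r in list(range(138,150,2))+list(range(206,226,2))])
for p in [(259.3,152),(259.8,208),(259.6,143),(259.6,217),(259.6,180)]: print(p,onz('wrist',p,.16,P).round(4))
q=onz('wrist',(259.3,152),.16,P)-onz('wrist',(259.8,208),.16,P);print(np.degrees(np.arctan2(q[1],q[0])))
E
```

```text
[(138, [182, 178, 166]), (140, [173, 169, 157]), (142, [129, 127, 118]), (144, [125, 100, 66]), (146, [169, 129, 77]), (148, [212, 166, 100]), (206, [234, 189, 115]), (208, [233, 189, 115]), (210, [233, 190, 115]), (212, [233, 189, 115]), (214, [233, 189, 115]), (216, [230, 183, 110]), (218, [202, 184, 155]), (220, [199, 194, 181]), (222, [185, 179, 166]), (224, [185, 180, 166])]
(259.3, 152) [0.5227 0.2667 0.16  ]
(259.8, 208) [0.5198 0.2173 0.16  ]
(259.6, 143) [0.5234 0.274  0.16  ]
(259.6, 217) [0.519  0.2088 0.16  ]
(259.6, 180) [0.5213 0.2427 0.16  ]
86.63283990959263
```

>>> step_arm --rows '[{"dx": 0.17,"dy": 0.26,"dz": 0.6,"wx": 0,"wy": 0,"wz": -0.09,"gripper": 0.3},{"dx": 0.17,"dy": 0.26,"dz": 1.6,"wx": 0,"wy": 0,"wz": -0.09,"gripper": 0.3},{"dx": 0.17,"dy": 0.26,"dz": 2.6,"wx": 0,"wy": 0,"wz": -0.09,"gripper": 0.3},{"dx": 0.17,"dy": 0.26,"dz": 3.2,"wx": 0,"wy": 0,"wz": -0.09,"gripper": 0.3},{"dx": 0.17,"dy": 0.26,"dz": 3.2,"wx": 0,"wy": 0,"wz": -0.09,"gripper": 0.3}]'

```text
t: 18.35
ee_pos: [0.5203, 0.2401, 0.2094]
tcp_rot: [-179.7, 0.2, 86.5]
force: [-0.0, -0.1, 0.1]
gripper_width: 0.7
grip_force: 0.0
```

```bash
python3 - <<'E'
from h import *
s=get_state();P=cam('wrist');im=save('wrist','w8.png')
print(s['t'],s['ee_pos'],s['tcp_rot'])
hsv=cv2.cvtColor(im,cv2.COLOR_RGB2HSV)
m=cv2.inRange(hsv,np.array((12,70,170)),np.array((30,255,255))); m[:,:225]=0;m[:,285:]=0
for r in range(150,300,10):
    c=np.where(m[r])[0]
    if len(c): 
        mid=(c.min()+c.max()+1)/2; print(r,c.min(),c.max(),onz('wrist',(mid,r),.16,P).round(4))
print(proj('wrist',[s['ee_pos']*[1,1,0]+[0,0,.16]]), tip_of('wrist','grip')[:1])
E
```

```text
18.35 [0.52029097 0.24013392 0.20938143] [-1.79674440e+02  1.55629289e-01  8.65443937e+01]
180 243 264 [0.5233 0.2715 0.16  ]
190 240 267 [0.5229 0.2654 0.16  ]
200 240 267 [0.5226 0.2593 0.16  ]
210 240 266 [0.5219 0.2529 0.16  ]
220 240 266 [0.5215 0.2465 0.16  ]
230 240 266 [0.5211 0.2398 0.16  ]
240 240 266 [0.5207 0.233  0.16  ]
250 225 284 [0.5212 0.2261 0.16  ]
260 227 284 [0.5215 0.2189 0.16  ]
270 231 284 [0.5223 0.2116 0.16  ]
[[250.16903144 228.98079592]] [{'point': [254.0, 224.1], 'conf': 0.76}]
```

>>> step_arm --rows '[{"dx": 0.03,"dy": 0.03,"dz": 0.5,"wx": 0,"wy": 0,"wz": 0,"gripper": 0.4},{"dx": 0.03,"dy": 0.03,"dz": 1.1,"wx": 0,"wy": 0,"wz": 0,"gripper": 0.4},{"dx": 0.03,"dy": 0.03,"dz": 1.7,"wx": 0,"wy": 0,"wz": 0,"gripper": 0.4},{"dx": 0.03,"dy": 0.03,"dz": 2.2,"wx": 0,"wy": 0,"wz": 0,"gripper": 0.4},{"dx": 0.03,"dy": 0.03,"dz": 2.4,"wx": 0,"wy": 0,"wz": 0,"gripper": 0.4}]'

```text
t: 18.95
ee_pos: [0.5215, 0.241, 0.1505]
tcp_rot: [-179.8, 0.1, 86.5]
force: [0.2, -0.4, -0.6]
gripper_width: 0.599
grip_force: 0.0
```

>>> step_arm --rows '[{"dx": 0,"dy": 0,"dz": 0,"wx": 0,"wy": 0,"wz": 0,"gripper": 0.5},{"dx": 0,"dy": 0,"dz": 0,"wx": 0,"wy": 0,"wz": 0,"gripper": 0.6},{"dx": 0,"dy": 0,"dz": 0,"wx": 0,"wy": 0,"wz": 0,"gripper": 0.65},{"dx": 0,"dy": 0,"dz": 0,"wx": 0,"wy": 0,"wz": 0,"gripper": 0.68},{"dx": 0,"dy": 0,"dz": 0,"wx": 0,"wy": 0,"wz": 0,"gripper": 0.7}]'

```text
t: 19.45
ee_pos: [0.5233, 0.2417, 0.1538]
tcp_rot: [179.9, -0.0, 86.5]
force: [-0.0, -0.6, -0.4]
gripper_width: 0.299
grip_force: 0.0
```

>>> step_arm --rows '[{"dx": 0,"dy": -0.04,"dz": 0.07,"wx": 0,"wy": 0,"wz": 0,"gripper": 0.7},{"dx": 0,"dy": -0.08,"dz": 0.14,"wx": 0,"wy": 0,"wz": 0,"gripper": 0.7},{"dx": 0,"dy": -0.08,"dz": 0.14,"wx": 0,"wy": 0,"wz": 0,"gripper": 0.7},{"dx": 0,"dy": -0.08,"dz": 0.14,"wx": 0,"wy": 0,"wz": 0,"gripper": 0.7}]'

```text
t: 19.85
ee_pos: [0.5208, 0.2417, 0.1495]
tcp_rot: [-180.0, 0.0, 86.5]
force: [-0.5, 0.4, -0.3]
gripper_width: 0.299
grip_force: 0.0
```

```bash
python3 - <<'E'
from h import *
s=get_state();P=cam('wrist');im=save('wrist','w9.png')
print(s['t'],s['ee_pos'],s['tcp_rot'])
hsv=cv2.cvtColor(im,cv2.COLOR_RGB2HSV)
m=cv2.inRange(hsv,np.array((12,70,170)),np.array((30,255,255))); m[:,:200]=0;m[:,310:]=0
for r in range(190,300,10):
    c=np.where(m[r])[0]
    if len(c): 
        mid=(c.min()+c.max()+1)/2; print(r,c.min(),c.max(),onz('wrist',(mid,r),.16,P).round(4))
print(proj('wrist',[s['ee_pos']*[1,1,0]+[0,0,.16]]))
E
```

```text
19.85 [0.52077974 0.2416573  0.14954437] [-1.79984971e+02  5.96494449e-03  8.65394931e+01]
250 233 240 [0.516 0.262 0.16 ]
260 233 247 [0.5171 0.2572 0.16  ]
270 234 253 [0.5182 0.2524 0.16  ]
280 234 269 [0.5212 0.2473 0.16  ]
290 226 277 [0.5209 0.2423 0.16  ]
[[251.47439831 291.13542622]]
```

Bar mid and TCP both at column 251.5, so it is centred. Closing gently.

>>> step_arm --rows '[{"dx": 0,"dy": 0,"dz": 0,"wx": 0,"wy": 0,"wz": 0,"gripper": 0.74},{"dx": 0,"dy": 0,"dz": 0,"wx": 0,"wy": 0,"wz": 0,"gripper": 0.77},{"dx": 0,"dy": 0,"dz": 0,"wx": 0,"wy": 0,"wz": 0,"gripper": 0.79},{"dx": 0,"dy": 0,"dz": 0,"wx": 0,"wy": 0,"wz": 0,"gripper": 0.81},{"dx": 0,"dy": 0,"dz": 0,"wx": 0,"wy": 0,"wz": 0,"gripper": 0.85}]'

```text
t: 20.4
ee_pos: [0.5211, 0.2418, 0.1499]
tcp_rot: [180.0, -0.0, 86.5]
force: [-0.3, 0.9, 0.9]
gripper_width: 0.2
grip_force: 59.0
```

>>> step_arm --rows '[{"dx": 0,"dy": 0,"dz": 0,"wx": 0,"wy": 0,"wz": 0,"gripper": 0.9},{"dx": 0,"dy": 0,"dz": 0,"wx": 0,"wy": 0,"wz": 0,"gripper": 1},{"dx": 0,"dy": 0,"dz": 0,"wx": 0,"wy": 0,"wz": 0,"gripper": 1},{"dx": 0,"dy": 0,"dz": 0,"wx": 0,"wy": 0,"wz": 0,"gripper": 1}]'

```text
t: 20.8
ee_pos: [0.5211, 0.2418, 0.1499]
tcp_rot: [180.0, -0.0, 86.5]
force: [-0.6, 0.9, 2.2]
gripper_width: 0.2
grip_force: 59.1
```

```bash
python3 - <<'E'
from h import *
s=get_state();im=save('wrist','w10.png')
print(s['t'],s['ee_pos'],s['tcp_rot'],s['torque'])
for n in('ball_center','dish_in'):print(n,tip_of('wrist',n)[:2])
E
```

```text
20.8 [0.52105435 0.2417654  0.14992105] [ 1.79985238e+02 -1.35397016e-02  8.65327714e+01] [0.0591349  0.14039341 0.03926535]
ball_center [{'point': [253.6, 205.0], 'conf': 0.79}]
dish_in []
```

View pics/w10.png

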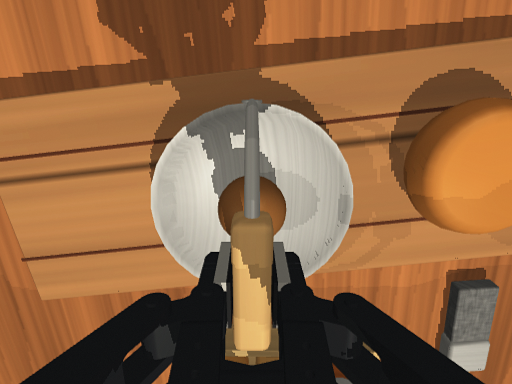

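Firm grip on the bar with the ball central at ~(253,205). Lifting straight up, gently.

>>> step_arm --rows '[{"dx": 0,"dy": 0,"dz": -0.05,"wx": 0,"wy": 0,"wz": 0,"gripper": 1},{"dx": 0,"dy": 0,"dz": -0.15,"wx": 0,"wy": 0,"wz": 0,"gripper": 1},{"dx": 0,"dy": 0,"dz": -0.3,"wx": 0,"wy": 0,"wz": 0,"gripper": 1},{"dx": 0,"dy": 0,"dz": -0.5,"wx": 0,"wy": 0,"wz": 0,"gripper": 1},{"dx": 0,"dy": 0,"dz": -0.7,"wx": 0,"wy": 0,"wz": 0,"gripper": 1}]'

```text
t: 21.45
ee_pos: [0.5209, 0.2416, 0.1674]
tcp_rot: [-180.0, 0.0, 86.5]
force: [0.5, 0.1, -2.7]
gripper_width: 0.198
grip_force: 58.5
```

>>> step_arm --rows '[{"dx": 0,"dy": 0,"dz": -0.2,"wx": 0,"wy": 0,"wz": 0,"gripper": 1},{"dx": 0,"dy": 0,"dz": -0.4,"wx": 0,"wy": 0,"wz": 0,"gripper": 1},{"dx": 0,"dy": 0,"dz": -0.55,"wx": 0,"wy": 0,"wz": 0,"gripper": 1},{"dx": 0,"dy": 0,"dz": -0.65,"wx": 0,"wy": 0,"wz": 0,"gripper": 1},{"dx": 0,"dy": 0,"dz": -0.7,"wx": 0,"wy": 0,"wz": 0,"gripper": 1}]'

```text
t: 21.95
ee_pos: [0.5211, 0.2417, 0.1851]
tcp_rot: [180.0, -0.0, 86.5]
force: [-0.4, 0.5, -3.8]
gripper_width: 0.197
grip_force: 58.5
```

```bash
python3 - <<'E'
from h import *
s=get_state();im=save('wrist','w11.png')
print(s['t'],s['ee_pos'],s['tcp_rot'],s['force'],s['torque'])
for n in('ball_center','dish_in'):print(n,[o['point'] for o in tip_of('wrist',n)[:2]])
t=s['ee_pos'];print('expected ball',proj('wrist',[t+[0,0,-.089]]))
def circ(im):
    hsv=cv2.cvtColor(im,cv2.COLOR_RGB2HSV); m=cv2.inRange(hsv,np.array((8,150,40)),np.array((18,255,200)));m[:150]=0;m[260:]=0;m[:,:200]=0;m[:,310:]=0;return m
d=cv2.imread('pics/w10.png').astype(int)-im[...,::-1].astype(int)
print('ball cols/rows w11 vs w10:')
for f in('w10','w11'):
    m=circ(cv2.cvtColor(cv2.imread(f'pics/{f}.png'),cv2.COLOR_BGR2RGB)); n,l,st,ce=cv2.connectedComponentsWithStats(m); print(f,[(st[i].tolist()) for i in range(1,n) if st[i][4]>300])
E
```

```text
21.95 [0.52107464 0.24173947 0.18510373] [ 1.79975362e+02 -1.38415218e-02  8.65333047e+01] [-0.37499129  0.45632341 -3.81343628] [-0.00903246 -0.04675686  0.00926369]
ball_center [[250.8, 206.7], [438.1, 332.2]]
dish_in []
expected ball [[251.91503282 205.89676582]]
ball cols/rows w11 vs w10:
w10 [[219, 177, 25, 58, 902], [260, 177, 26, 59, 931]]
w11 [[219, 177, 25, 58, 897], [260, 177, 26, 59, 937]]
```

The dish is level with the ball exactly in the middle (same pixels as before the lift). Up to lens height, then a smooth carry along the tool's −x.

>>> step_arm --rows '[{"dx": 0,"dy": 0,"dz": -0.1,"wx": 0,"wy": 0,"wz": 0,"gripper": 1},{"dx": 0,"dy": 0,"dz": -0.35,"wx": 0,"wy": 0,"wz": 0,"gripper": 1},{"dx": 0,"dy": 0,"dz": -0.7,"wx": 0,"wy": 0,"wz": 0,"gripper": 1},{"dx": 0,"dy": 0,"dz": -1.1,"wx": 0,"wy": 0,"wz": 0,"gripper": 1},{"dx": 0,"dy": 0,"dz": -1.5,"wx": 0,"wy": 0,"wz": 0,"gripper": 1}]'

```text
t: 22.6
ee_pos: [0.5213, 0.2418, 0.2236]
tcp_rot: [180.0, -0.0, 86.5]
force: [0.1, -0.9, -3.5]
gripper_width: 0.196
grip_force: 58.6
```

>>> step_arm --rows '[{"dx": 0,"dy": 0,"dz": -0.4,"wx": 0,"wy": 0,"wz": 0,"gripper": 1},{"dx": 0,"dy": 0,"dz": -0.75,"wx": 0,"wy": 0,"wz": 0,"gripper": 1},{"dx": 0,"dy": 0,"dz": -1.05,"wx": 0,"wy": 0,"wz": 0,"gripper": 1},{"dx": 0,"dy": 0,"dz": -1.25,"wx": 0,"wy": 0,"wz": 0,"gripper": 1},{"dx": 0,"dy": 0,"dz": -1.3,"wx": 0,"wy": 0,"wz": 0,"gripper": 1}]'

```text
t: 23.1
ee_pos: [0.5213, 0.2418, 0.2556]
tcp_rot: [179.9, -0.0, 86.5]
force: [0.4, 0.4, -2.5]
gripper_width: 0.2
grip_force: 58.7
```

>>> step_arm --rows '[{"dx": -0.08,"dy": -0.005,"dz": 0,"wx": 0,"wy": 0,"wz": 0,"gripper": 1},{"dx": -0.24,"dy": -0.014,"dz": 0,"wx": 0,"wy": 0,"wz": 0,"gripper": 1},{"dx": -0.48,"dy": -0.028,"dz": 0,"wx": 0,"wy": 0,"wz": 0,"gripper": 1},{"dx": -0.8,"dy": -0.047,"dz": 0,"wx": 0,"wy": 0,"wz": 0,"gripper": 1},{"dx": -1.2,"dy": -0.07,"dz": 0,"wx": 0,"wy": 0,"wz": 0,"gripper": 1}]'

```text
t: 23.6
ee_pos: [0.5171, 0.211, 0.2543]
tcp_rot: [-180.0, 0.0, 86.5]
force: [0.5, 0.3, -3.8]
gripper_width: 0.199
grip_force: 58.6
```

>>> step_arm --rows '[{"dx": -0.48,"dy": -0.028,"dz": 0,"wx": 0,"wy": 0,"wz": 0,"gripper": 1},{"dx": -1.04,"dy": -0.061,"dz": 0,"wx": 0,"wy": 0,"wz": 0,"gripper": 1},{"dx": -1.68,"dy": -0.098,"dz": 0,"wx": 0,"wy": 0,"wz": 0,"gripper": 1},{"dx": -2.4,"dy": -0.14,"dz": 0,"wx": 0,"wy": 0,"wz": 0,"gripper": 1},{"dx": -3.2,"dy": -0.186,"dz": 0,"wx": 0,"wy": 0,"wz": 0,"gripper": 1}]'

```text
t: 24.1
ee_pos: [0.5076, 0.1307, 0.2548]
tcp_rot: [180.0, 0.0, 86.5]
force: [0.0, -0.6, -2.3]
gripper_width: 0.198
grip_force: 58.6
```

>>> step_arm --rows '[{"dx": -0.785,"dy": -0.046,"dz": 0,"wx": 0,"wy": 0,"wz": 0,"gripper": 1},{"dx": -1.57,"dy": -0.091,"dz": 0,"wx": 0,"wy": 0,"wz": 0,"gripper": 1},{"dx": -2.355,"dy": -0.137,"dz": 0,"wx": 0,"wy": 0,"wz": 0,"gripper": 1},{"dx": -3.14,"dy": -0.183,"dz": 0,"wx": 0,"wy": 0,"wz": 0,"gripper": 1},{"dx": -3.925,"dy": -0.228,"dz": 0,"wx": 0,"wy": 0,"wz": 0,"gripper": 1}]'

```text
t: 24.6
ee_pos: [0.4958, 0.0329, 0.2549]
tcp_rot: [180.0, 0.0, 86.5]
force: [-0.1, 0.6, -3.7]
gripper_width: 0.201
grip_force: 58.6
```

>>> step_arm --rows '[{"dx": -0.785,"dy": -0.046,"dz": 0,"wx": 0,"wy": 0,"wz": 0,"gripper": 1},{"dx": -1.57,"dy": -0.091,"dz": 0,"wx": 0,"wy": 0,"wz": 0,"gripper": 1},{"dx": -2.355,"dy": -0.137,"dz": 0,"wx": 0,"wy": 0,"wz": 0,"gripper": 1},{"dx": -3.14,"dy": -0.183,"dz": 0,"wx": 0,"wy": 0,"wz": 0,"gripper": 1},{"dx": -3.925,"dy": -0.228,"dz": 0,"wx": 0,"wy": 0,"wz": 0,"gripper": 1}]'

```text
t: 25.1
ee_pos: [0.4839, -0.0646, 0.2549]
tcp_rot: [180.0, 0.0, 86.5]
force: [0.9, 0.1, -3.5]
gripper_width: 0.198
grip_force: 58.6
```

>>> step_arm --rows '[{"dx": -0.785,"dy": -0.046,"dz": 0,"wx": 0,"wy": 0,"wz": 0,"gripper": 1},{"dx": -1.57,"dy": -0.091,"dz": 0,"wx": 0,"wy": 0,"wz": 0,"gripper": 1},{"dx": -2.355,"dy": -0.137,"dz": 0,"wx": 0,"wy": 0,"wz": 0,"gripper": 1},{"dx": -3.14,"dy": -0.183,"dz": 0,"wx": 0,"wy": 0,"wz": 0,"gripper": 1},{"dx": -3.94,"dy": -0.229,"dz": 0,"wx": 0,"wy": 0,"wz": 0,"gripper": 1}]'

```text
t: 25.6
ee_pos: [0.4721, -0.1625, 0.2548]
tcp_rot: [180.0, 0.0, 86.5]
force: [-0.3, -0.7, -3.0]
gripper_width: 0.201
grip_force: 58.6
```

>>> step_arm --rows '[{"dx": -0.72,"dy": -0.042,"dz": 0,"wx": 0,"wy": 0,"wz": 0,"gripper": 1},{"dx": -1.36,"dy": -0.079,"dz": 0,"wx": 0,"wy": 0,"wz": 0,"gripper": 1},{"dx": -1.92,"dy": -0.112,"dz": 0,"wx": 0,"wy": 0,"wz": 0,"gripper": 1},{"dx": -2.4,"dy": -0.14,"dz": 0,"wx": 0,"wy": 0,"wz": 0,"gripper": 1},{"dx": -2.8,"dy": -0.163,"dz": 0,"wx": 0,"wy": 0,"wz": 0,"gripper": 1}]'

```text
t: 26.1
ee_pos: [0.4643, -0.2316, 0.2548]
tcp_rot: [180.0, 0.0, 86.5]
force: [0.2, 0.4, -2.7]
gripper_width: 0.2
grip_force: 58.6
```

>>> step_arm --rows '[{"dx": -0.32,"dy": -0.019,"dz": 0,"wx": 0,"wy": 0,"wz": 0,"gripper": 1},{"dx": -0.56,"dy": -0.033,"dz": 0,"wx": 0,"wy": 0,"wz": 0,"gripper": 1},{"dx": -0.72,"dy": -0.042,"dz": 0,"wx": 0,"wy": 0,"wz": 0,"gripper": 1},{"dx": -0.8,"dy": -0.047,"dz": 0,"wx": 0,"wy": 0,"wz": 0,"gripper": 1},{"dx": -0.8,"dy": -0.047,"dz": 0,"wx": 0,"wy": 0,"wz": 0,"gripper": 1}]'

```text
t: 26.6
ee_pos: [0.4624, -0.2504, 0.2547]
tcp_rot: [-180.0, -0.0, 86.5]
force: [0.6, -0.3, -3.6]
gripper_width: 0.199
grip_force: 58.6
```

```bash
cat > chk.py <<'E'
from h import *
import sys
s=get_state();im=save('wrist',sys.argv[1]+'.png')
print(s['t'],s['ee_pos'],s['tcp_rot'],s['force'],s['torque'],s['joint_positions'].round(1))
hsv=cv2.cvtColor(im,cv2.COLOR_RGB2HSV); m=cv2.inRange(hsv,np.array((8,150,40)),np.array((18,255,200)));m[:130]=0;m[260:]=0;m[:,:190]=0;m[:,320:]=0
n,l,st,ce=cv2.connectedComponentsWithStats(m); print([(st[i].tolist()) for i in range(1,n) if st[i][4]>300])
print([o['point'] for o in tip_of('wrist','ball_center')[:2]])
E
python3 chk.py w12
```

```text
26.6 [ 0.46237025 -0.25039991  0.25465478] [-1.79995914e+02 -8.80779135e-03  8.65395834e+01] [ 0.60163137 -0.29196354 -3.62801467] [ 0.05022714  0.01860508 -0.03071228] [-31.2  -1.4 109.6   0.   71.8 -27.7]
[[217, 184, 27, 57, 878], [260, 185, 24, 56, 720]]
[[251.3, 214.3]]
```

At the plate, ball still near the middle. Now the quarter turn in place.

>>> step_arm --rows '[{"dx": 0,"dy": 0,"dz": 0,"wx": 0,"wy": 0,"wz": 0.05,"gripper": 1},{"dx": 0,"dy": 0,"dz": 0,"wx": 0,"wy": 0,"wz": 0.15,"gripper": 1},{"dx": 0,"dy": 0,"dz": 0,"wx": 0,"wy": 0,"wz": 0.35,"gripper": 1},{"dx": 0,"dy": 0,"dz": 0,"wx": 0,"wy": 0,"wz": 0.65,"gripper": 1},{"dx": 0,"dy": 0,"dz": 0,"wx": 0,"wy": 0,"wz": 1.0,"gripper": 1}]'

```text
t: 27.2
ee_pos: [0.4623, -0.2504, 0.2547]
tcp_rot: [180.0, 0.0, 78.4]
force: [-0.3, -0.0, -3.1]
gripper_width: 0.199
grip_force: 58.6
```

>>> step_arm --rows '[{"dx": 0,"dy": 0,"dz": 0,"wx": 0,"wy": 0,"wz": 0.4,"gripper": 1},{"dx": 0,"dy": 0,"dz": 0,"wx": 0,"wy": 0,"wz": 0.8,"gripper": 1},{"dx": 0,"dy": 0,"dz": 0,"wx": 0,"wy": 0,"wz": 1.2,"gripper": 1},{"dx": 0,"dy": 0,"dz": 0,"wx": 0,"wy": 0,"wz": 1.6,"gripper": 1},{"dx": 0,"dy": 0,"dz": 0,"wx": 0,"wy": 0,"wz": 2.0,"gripper": 1}]'

```text
t: 27.7
ee_pos: [0.4623, -0.2504, 0.2547]
tcp_rot: [-180.0, -0.0, 62.3]
force: [0.2, 0.4, -3.0]
gripper_width: 0.197
grip_force: 58.6
```

>>> step_arm --rows '[{"dx": 0,"dy": 0,"dz": 0,"wx": 0,"wy": 0,"wz": 0.4,"gripper": 1},{"dx": 0,"dy": 0,"dz": 0,"wx": 0,"wy": 0,"wz": 0.8,"gripper": 1},{"dx": 0,"dy": 0,"dz": 0,"wx": 0,"wy": 0,"wz": 1.2,"gripper": 1},{"dx": 0,"dy": 0,"dz": 0,"wx": 0,"wy": 0,"wz": 1.6,"gripper": 1},{"dx": 0,"dy": 0,"dz": 0,"wx": 0,"wy": 0,"wz": 2.0,"gripper": 1}]'

```text
t: 28.2
ee_pos: [0.4624, -0.2504, 0.2547]
tcp_rot: [180.0, -0.0, 46.3]
force: [0.1, -0.0, -3.6]
gripper_width: 0.2
grip_force: 58.6
```

>>> step_arm --rows '[{"dx": 0,"dy": 0,"dz": 0,"wx": 0,"wy": 0,"wz": 0.4,"gripper": 1},{"dx": 0,"dy": 0,"dz": 0,"wx": 0,"wy": 0,"wz": 0.8,"gripper": 1},{"dx": 0,"dy": 0,"dz": 0,"wx": 0,"wy": 0,"wz": 1.2,"gripper": 1},{"dx": 0,"dy": 0,"dz": 0,"wx": 0,"wy": 0,"wz": 1.6,"gripper": 1},{"dx": 0,"dy": 0,"dz": 0,"wx": 0,"wy": 0,"wz": 2.0,"gripper": 1}]'

```text
t: 28.7
ee_pos: [0.4624, -0.2503, 0.2547]
tcp_rot: [180.0, -0.0, 30.3]
force: [-0.5, 0.8, -3.4]
gripper_width: 0.199
grip_force: 58.6
```

>>> step_arm --rows '[{"dx": 0,"dy": 0,"dz": 0,"wx": 0,"wy": 0,"wz": 0.4,"gripper": 1},{"dx": 0,"dy": 0,"dz": 0,"wx": 0,"wy": 0,"wz": 0.8,"gripper": 1},{"dx": 0,"dy": 0,"dz": 0,"wx": 0,"wy": 0,"wz": 1.2,"gripper": 1},{"dx": 0,"dy": 0,"dz": 0,"wx": 0,"wy": 0,"wz": 1.6,"gripper": 1},{"dx": 0,"dy": 0,"dz": 0,"wx": 0,"wy": 0,"wz": 2.0,"gripper": 1}]'

```text
t: 29.2
ee_pos: [0.4623, -0.2504, 0.2547]
tcp_rot: [180.0, -0.0, 14.3]
force: [-0.8, -0.5, -4.0]
gripper_width: 0.2
grip_force: 58.6
```

>>> step_arm --rows '[{"dx": 0,"dy": 0,"dz": 0,"wx": 0,"wy": 0,"wz": 0.4,"gripper": 1},{"dx": 0,"dy": 0,"dz": 0,"wx": 0,"wy": 0,"wz": 0.75,"gripper": 1},{"dx": 0,"dy": 0,"dz": 0,"wx": 0,"wy": 0,"wz": 1.05,"gripper": 1},{"dx": 0,"dy": 0,"dz": 0,"wx": 0,"wy": 0,"wz": 1.3,"gripper": 1},{"dx": 0,"dy": 0,"dz": 0,"wx": 0,"wy": 0,"wz": 1.44,"gripper": 1}]'

```text
t: 29.7
ee_pos: [0.4623, -0.2504, 0.2547]
tcp_rot: [180.0, -0.0, 2.9]
force: [-0.0, -0.6, -3.5]
gripper_width: 0.199
grip_force: 58.6
```

>>> step_arm --rows '[{"dx": 0,"dy": 0,"dz": 0,"wx": 0,"wy": 0,"wz": 0,"gripper": 1},{"dx": 0,"dy": 0,"dz": 0,"wx": 0,"wy": 0,"wz": 0,"gripper": 1},{"dx": 0,"dy": 0,"dz": 0,"wx": 0,"wy": 0,"wz": 0,"gripper": 1},{"dx": 0,"dy": 0,"dz": 0,"wx": 0,"wy": 0,"wz": 0,"gripper": 1},{"dx": 0,"dy": 0,"dz": 0,"wx": 0,"wy": 0,"wz": 0,"gripper": 1}]'

```text
t: 30.2
ee_pos: [0.4623, -0.2505, 0.2547]
tcp_rot: [-180.0, 0.0, 3.0]
force: [-0.4, -0.4, -3.2]
gripper_width: 0.203
grip_force: 58.6
```

```bash
python3 chk.py w13; python3 - <<'E'
from h import *
a=save('wrist','w14.png');b=save('side','s9.png')
s=cv2.resize(b[120:280,190:350],(512,512),interpolation=cv2.INTER_CUBIC)[:384]
cv2.imwrite('pics/v9.png',cv2.cvtColor(cv2.resize(np.hstack([a,s]),(800,300)),cv2.COLOR_RGB2BGR))
E
```

```text
30.2 [ 0.46231521 -0.25045036  0.25467607] [-1.79999121e+02  5.72351860e-04  3.01366431e+00] [-0.36099548 -0.38987911 -3.15635789] [-0.01102905 -0.03685621 -0.0114489 ] [-31.2  -1.4 109.6   0.   71.8  55.8]
[[217, 184, 27, 57, 891], [260, 185, 24, 56, 714]]
[[248.1, 216.1]]
```

View pics/v9.png

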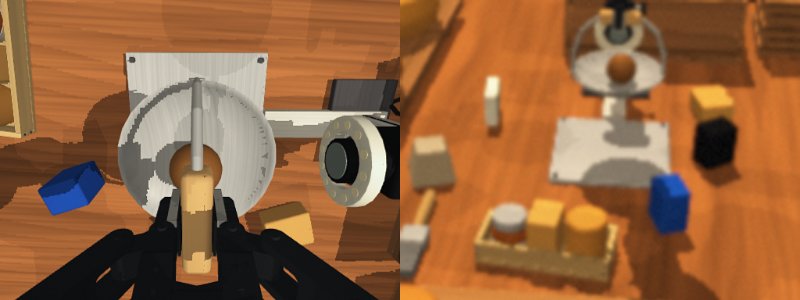

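The bow stands across the view over the plate, and the row in the box is intact. The ball is ~7 px nearer the hand than at lift-off, so I compare the dish rim between pictures to see whether the dish tilted in the grip.

```bash
python3 - <<'E'
from h import *
import sys
I={f:cv2.imread(f'pics/{f}.png') for f in('w10','w11','w12','w13','w14')}
for f,im in I.items():
    h=cv2.cvtColor(im,cv2.COLOR_BGR2HSV); m=cv2.inRange(h,np.array((0,0,60)),np.array((179,75,255)))
    m[:90]=0
    c=252
    g=lambda r:[int(x) for x in im[r,c]]
    # lateral rim extents
    ext={r:(int(np.where(m[r,:256])[0].min()) if m[r,:256].any() else None,int(np.where(m[r,256:400])[0].max()+256) if m[r,256:400].any() else None) for r in (150,170,190,210,230,250)}
    print(f,ext,'bartop',[ (r,int(im[r,251].astype(int).sum())) for r in range(204,228,3)])
    print('  col185',[ (r,int(im[r,185,0])) for r in range(114,150,3)])
E
```

```text
w10 {150: (164, 339), 170: (155, 348), 190: (151, 352), 210: (152, 352), 230: (157, 346), 250: (168, 335)} bartop [(204, 398), (207, 398), (210, 401), (213, 402), (216, 401), (219, 274), (222, 279), (225, 323)]
  col185 [(114, 39), (117, 40), (120, 41), (123, 40), (126, 153), (129, 205), (132, 189), (135, 179), (138, 179), (141, 176), (144, 179), (147, 176)]
w11 {150: (164, 339), 170: (155, 348), 190: (151, 352), 210: (152, 352), 230: (157, 346), 250: (168, 335)} bartop [(204, 407), (207, 408), (210, 407), (213, 409), (216, 414), (219, 281), (222, 283), (225, 330)]
  col185 [(114, 41), (117, 42), (120, 42), (123, 42), (126, 108), (129, 114), (132, 195), (135, 182), (138, 183), (141, 179), (144, 179), (147, 175)]
w12 {150: (164, 339), 170: (155, 348), 190: (151, 352), 210: (152, 352), 230: (157, 346), 250: (168, 335)} bartop [(204, 400), (207, 401), (210, 401), (213, 400), (216, 405), (219, 275), (222, 279), (225, 325)]
  col185 [(114, 114), (117, 113), (120, 114), (123, 113), (126, 150), (129, 203), (132, 190), (135, 179), (138, 181), (141, 178), (144, 180), (147, 177)]
w13 {150: (164, 399), 170: (155, 399), 190: (151, 352), 210: (102, 352), 230: (64, 346), 250: (168, 335)} bartop [(204, 556), (207, 558), (210, 558), (213, 559), (216, 563), (219, 273), (222, 309), (225, 414)]
  col185 [(114, 194), (117, 193), (120, 191), (123, 115), (126, 183), (129, 174), (132, 165), (135, 167), (138, 89), (141, 89), (144, 88), (147, 164)]
w14 {150: (164, 399), 170: (155, 399), 190: (151, 352), 210: (102, 352), 230: (64, 346), 250: (168, 335)} bartop [(204, 557), (207, 556), (210, 558), (213, 560), (216, 560), (219, 276), (222, 308), (225, 414)]
  col185 [(114, 194), (117, 193), (120, 191), (123, 114), (126, 183), (129, 174), (132, 165), (135, 167), (138, 89), (141, 88), (144, 88), (147, 164)]
```

The rim and bar sit at the same pixels in every picture, so the dish is rigid and level. The ball rests ~5 mm off the middle and doesn't move (limit 15 mm). Handing in.

```bash
python3 -c "
from workcell import *
print(hand_in())"
```

```text
the job is handed in; nothing more can be done
None
```

I handed the job in at about 30 s with no verdict returned: drum and brick stand in the box with the jar, and the dish is held level and square over the plate at lens height, its ball at rest about 5 mm off the middle (limit 15 mm).

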